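Find the flywheel's heavy side

TASK

Slide the pedestal bearing's foot plate fully home under the guides of the bench shoe, up against the end stop. Then turn its flywheel by hand well away from where it hangs, find by feel which part of the rim is heavy - the greased bearing drags, so wherever it is let go the wheel stops short of its true balance - and finish while still holding the wheel still with the heavy side straight down, so that it can be marked. Leave the tools and parts lying around where they are.

Things in the scene. Friction and masses are not known exactly. Their poses are not given: they have to be found in the camera images.
- stand_grip (a point): Pedestal bearing to slide home, loose, 0.77 kg in all, balanced 20 mm behind this point (tips back if lifted in a weak grip): foot plate with a grey block 28 (x) x 44 (y) mm, flat-sided to 105 mm above the plate's underside, 123 mm with its cap. This point: mid-block, 95 mm above that underside; pinch the 44 mm (along y) here from above. x = the way it slides in, z up. Flywheel at -x, 36 mm clear.
- plate_nose (a point): Middle of the leading (+x) edge of the pedestal's flat aluminium foot plate, at its underside: 70 mm ahead of stand_grip and 95 mm below it; same axes. The plate is 140 (x) x 90 (y) x 10 mm and lies flat on the table.
- shoe_home (a point): Bench shoe, screwed down: two dark steel guides 20 mm high (24 with screw heads) with lips over the slot between them, open towards the robot (-x), closed by an end stop. This point with these axes (x into the slot, z up) is where stand_grip comes to lie when the plate is fully home; the stop's face is 70 mm ahead.
- shoe_mouth (a point): Middle of the slot's mouth at table height, where the straight guides begin (same axes as shoe_home, 14 mm behind it). The slot is 93 mm wide and 12 mm high, its floor is the table; from here it runs 84 mm to the stop. Flared lead-ins reach 27 mm out towards the robot and open to about 110 mm.
- wheel_axis (a point): Centre of the flywheel, 59 mm behind (-x of) stand_grip and 15 mm lower, 80 mm above the plate's underside. These axes are the pedestal's and do not turn; the wheel turns about x. Steel wheel with five spokes, 100 mm diameter; rim 18 mm thick along x, 12 mm deep radially: its flat faces can be pinched from above at the top, 44 mm above this point.
- wheel (a joint): Angle of the flywheel, rad, growing clockwise seen from the robot (top goes to -y); at 0 the spoke with the round drive pin points up. Unlimited turning. A part of the rim (slug), unseen and different each time, is heavy (0.04 to 0.07 N m). The greased bearing rubs (0.016 N m): let go, the wheel creeps up to 2 s and sticks 10 to 25 degrees short of balance, equally far coming from either side.
- tape_roll: Bystander: brown roll of packing tape, 93 mm diameter, 24 mm high, lying flat; origin at the centre of its underside.
- ring: Bystander: thin steel bearing ring, 48 mm diameter, 12 mm high; origin at the centre of its underside.
- caliper: Bystander: caliper, 225 x 64 x 12 mm, lying along its y axis; origin at the centre of its underside.
- marker: Bystander: black and red marker pen, 132 mm long, 17 mm thick, lying along its y axis; origin at the centre of its underside.

How it is judged:
On the way, in this order (a step that is already met when the one before it is completed fails the run):
1. the foot plate is fully home in the shoe, flat on the table, against the stop to 4 mm (x of stand_grip in the frame of shoe_home above -0.004 m and distance between stand_grip and shoe_home below 0.007 m and angle between the x axis of stand_grip and the x axis of shoe_home, either way round below 0.06 rad and angle between the z axis of stand_grip and the z axis of shoe_home, either way round below 0.05 rad), for 0.2 s.
2. the wheel is turned until its heavy side stands at least 34 degrees off the bottom (angle between slug's own z axis and vertical above 0.6 rad and contact force between the fingers and wheel above 0.5 N), for 0.05 s.
At the end, for the whole second after the job is handed in: The plate is still home in the shoe (no more than 8 mm off the stop), the fingers hold the wheel still with more than 2 N, and the heavy part of the rim is within 8 degrees of straight below the axis (x of stand_grip in the frame of shoe_home above -0.008 m and distance between stand_grip and shoe_home below 0.01 m and angle between the x axis of stand_grip and the x axis of shoe_home, either way round below 0.06 rad and angle between the z axis of stand_grip and the z axis of shoe_home, either way round below 0.05 rad and angle between slug's own z axis and vertical below 0.14 rad and contact force between the fingers and wheel above 2 N and velocity of joint wheel between -0.05 and 0.05 rad/s); the arm keeps its last pose, push and grip.
It fails at once if a bystander is moved by more than 3 cm (distance of any of tape_roll, ring, caliper, marker from where it was at the start of the episode above 0.03 m).
It also fails if it takes over 69 s, if anything falls off the work surface, if the arm or the gripper's body presses on something with over 40 N, if the wrist force passes 120 N, or if a joint passes its speed limit or range.

ROBOT

A 6-joint arm with a two-finger parallel gripper is mounted at the origin on a cart in front of the work surface, level with it; the furniture and walls round the work are solid. World frame = base frame: x ahead of the robot, y to its left, z up, the work surface at z = 0. Lengths are in m, angles in rad, forces in N, time in s.
With the tool pointing down it reaches from about 0.35 to 0.725 m from the base axis. Payload 4.3 kg.
Tool frame: the origin (TCP) lies on the mounting face of the last link; the fingertips stand 173 mm ahead of it and the grasp point (between the pads) lies 155 mm ahead of it; z points along the fingers, y is the line along which they close (so a half turn about z gives the same grasp; the last joint's range is limited). The gripper opens to 85 mm and grips with 20 to 120 N. Pads are 22 mm wide; open, the fingers measure 114 mm over their backs; the gripper's body (76 mm by 85 mm) begins 54 mm behind the grasp point. The pads swing forward as they close: fully open they stand 13 mm farther back than shut.
Start: joints at [-1.367, 0.377, 0.081, 1.274, 0, 1.46], TCP at [0.177, -0.547, 0.405] pointing down, gripper open.
Joint ranges: [-2.72, 2.72], [-0.84, 1.66], [-1.02, 1.22], [-1.77, 2.12], [-1.37, 1.28], [-3.14, 3.14]. Speed limits (rad/s): [2.57, 2.57, 3.14, 3.14, 3.14, 3.14].

INTERFACE

Orientations are given as a 3x3 rotation matrix whose columns are the frame's x, y, z axes.
In Python, from plant import manip gives the robot as it stands.
- The arm moves only by the tool carry_out, never from a script. Its argument "series" is a list of rows, each an object with "jaw": the finger opening in mm, from 0 to 85.4; "offset": the shift along the tool's x, y, z each as a share of 2.5 cm, from -1 to 1, a list of three; "twist": the turn, a rotation vector about the tool's x, y, z each as a share of 90 degrees, from -1 to 1, a list of three. In form: [{"jaw": jaw, "offset": [dx, dy, dz], "twist": [wx, wy, wz]}, ...]. A call has 1 to 20 rows; each row shifts and turns the commanded pose from where the row before left it, along the tool's axes as they then stand; what a row does not reach is not made up. A row lasts 1/8 s, in which the tool goes at most 62.5 mm and 10.7 degrees, less where a joint would pass 70% of its speed; a pose out of reach is approached as far as the arm can. A call with a number of a shift or a turn outside -1 to 1 is refused whole. A call with a gripper value outside its range is refused whole. The fingers move at their own pace and stop on an object; "force" is the grip in N (left out, the last holds). Time passes only in rows, so rows that do not move let the fingers close. It gives the time, the measured TCP pose, the force, the opening and the grip force at its end, in the units of the state.
- manip.get_state(): the state, without advancing time (a new reading comes with each control period).
- manip.snapshot(name): name is "scene" or "top" or "wrist"; returns a dict with "frame" (480x640x3 uint8, red, green, blue), "K" (3x3 intrinsics, pixels), "origin" and "rotation" of the camera in the world; the wrist camera has in their place "T_tool_cam" (4x4, takes a point from camera to tool coordinates, whose origin is the TCP and whose axes are the flange's). Camera axes: x right, y up, looking along -z (the intrinsics and any distortion apply to the point x, -y, -z); pixel columns grow to the right and rows downward; lengths in m; the calibration is good to about 2 mm. A picture is of the moment at which its call begins: read the wrist's pose just before it. There is no depth.
- manip.sign_off(): hands the job in; it is judged then, once.
The state is a dict: "time": time; "joint_positions": joint angles; "joint_vel": joint speeds; "joint_efforts": joint torques, N m; "tcp_pos": TCP position; "orientation": TCP orientation; "force": force on the tool from outside, world axes, zero at the start; "torque": the same for the moment, N m; "grip_width": opening from 0.0 (shut) to 1.0 (fully open); "grasp_force": force on a finger pad.
Only numpy, scipy, OpenCV 4.12 (cv2) and the standard library are available. Lean on these libraries where they do the work, as an engineer would, in place of code of your own. Each camera call takes 0.05 s, during which the arm holds its last target. There are 200 camera calls.

## Working session

There is one attempt and no reset: what is moved stays moved. The work goes in short steps, Python scripts to look and compute and a tool call to move; the robot and the scene stay as the last step left them, time stands still between calls to the robot, and variables do not carry over. Pictures are saved under pics/ and viewed, at most 10 in all, crops included, and the job is handed in when it is done.

Besides the shell and the picture viewer there is one more tool, called after ">>>" by a JSON object that holds its "api" and its "payload". carry_out: Moves the arm, as the interface text tells. Its arguments: {"type":"object","properties":{"series":{"type":"array"},"force":{"type":"number"}},"required":["series"]}

```bash
mkdir -p pics; ls; cat > h.py <<'E'
import numpy as np, cv2
from plant import manip
def snap(n,f):
    s=manip.get_state(); d=manip.snapshot(n); cv2.imwrite('pics/'+f,d['frame'][:,:,::-1])
    if 'T_tool_cam' in d:
        T=np.array(d['T_tool_cam']); R=np.array(s['orientation']); p=np.array(s['tcp_pos'])
        d['origin']=p+R@T[:3,3]; d['rotation']=R@T[:3,:3]
    np.savez('pics/'+f+'.npz',K=d['K'],o=d['origin'],R=d['rotation'])
    print({k:v for k,v in d.items() if k!='frame'}); return d
def px(f,u,v,z):
    c=np.load('pics/'+f+'.npz'); r=np.linalg.inv(c['K'])@[u,v,1]; r=c['R']@(r*[1,-1,-1]); o=c['o']
    return o+r*(z-o[2])/r[2]
def proj(f,P):
    c=np.load('pics/'+f+'.npz'); q=(np.array(P)-c['o'])@c['R']*[1,-1,-1]; q=q@c['K'].T; return q[...,:2]/q[...,2:]
E
python3 - <<'E'
from h import *
snap('top','t1.png'); snap('scene','s1.png'); print(manip.get_state())
E
```

```text
pics
{'K': array([[527.15559229,   0.        , 322.02474685],
       [  0.        , 527.15559229, 245.18150663],
       [  0.        ,   0.        ,   1.        ]]), 'origin': array([ 0.41022004, -0.0233028 ,  1.29683962]), 'rotation': array([[-0.02962327,  0.99138526, -0.12758421],
       [-0.99954284, -0.02860812,  0.00978223],
       [ 0.00604801,  0.12781566,  0.9917795 ]])}
{'K': array([[451.477389  ,   0.        , 326.07629631],
       [  0.        , 451.477389  , 230.87859971],
       [  0.        ,   0.        ,   1.        ]]), 'origin': array([0.10264579, 0.7396708 , 0.77462687]), 'rotation': array([[-8.67466913e-01,  3.03306699e-01, -3.94342746e-01],
       [-4.97494367e-01, -5.30003338e-01,  6.86728342e-01],
       [-7.13664851e-04,  7.91897410e-01,  6.10653734e-01]])}
{'time': 0.1, 'joint_positions': array([-1.36729308e+00,  3.77960713e-01,  7.97940122e-02,  1.27441201e+00,
        2.27586940e-05,  1.46050256e+00]), 'joint_vel': array([ 0.00145103, -0.00101687,  0.00408801, -0.00071264,  0.00176693,
        0.00110893]), 'joint_efforts': array([ 1.34199312e-03, -4.64693820e+01,  2.70582283e+01,  1.20535487e-02,
       -1.67474013e-04,  9.44318714e-06]), 'tcp_pos': array([ 0.17744406, -0.54665251,  0.40388413]), 'orientation': array([[ 9.51168440e-01,  3.08672132e-01, -3.37934011e-04],
       [ 3.08672239e-01, -9.51166855e-01,  1.75020599e-03],
       [ 2.18808183e-04, -1.76905155e-03, -9.99998411e-01]]), 'force': array([ 0.06724726, -0.52143379, -0.44810924]), 'torque': array([-0.02353875, -0.01386216, -0.01895263]), 'grasp_force': 0.0, 'grip_width': 1.001190163473294}
```

View pics/t1.png

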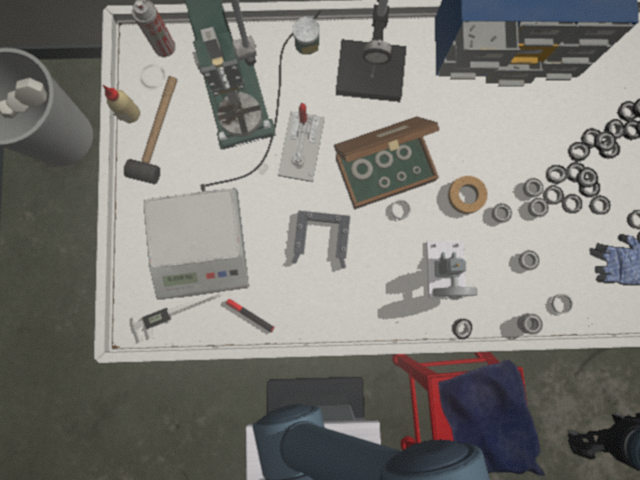

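View pics/s1.png

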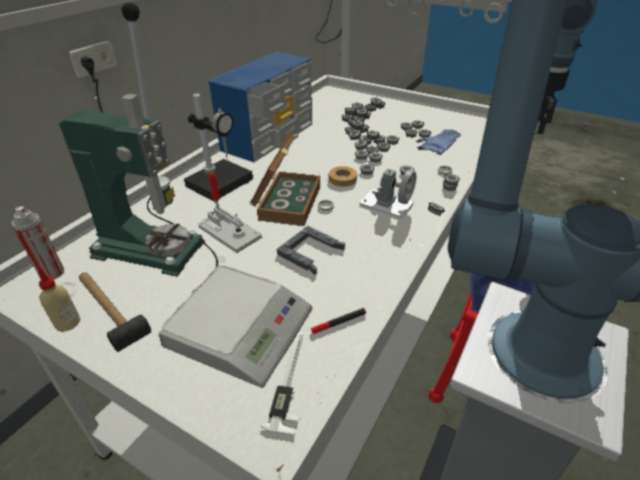

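The top view shows the shoe at about (320,238), opening towards the robot. The pedestal is at about (447,270) with its wheel at (455,292), and the tape roll is at (467,194). I'll enlarge the shoe and pedestal area.

```bash
python3 - <<'E'
from h import *
im=cv2.imread('pics/t1.png')
a=cv2.resize(im[200:280,280:360],(400,400),interpolation=cv2.INTER_CUBIC)
b=cv2.resize(im[230:310,410:490],(400,400),interpolation=cv2.INTER_CUBIC)
cv2.imwrite('pics/c1.png',np.hstack([a,b]))
print(px('t1.png',320,238,0),px('t1.png',447,270,.1))
E
```

```text
[ 0.59517686 -0.0315979   0.        ] [ 0.49897352 -0.31808129  0.1       ]
```

View pics/c1.png

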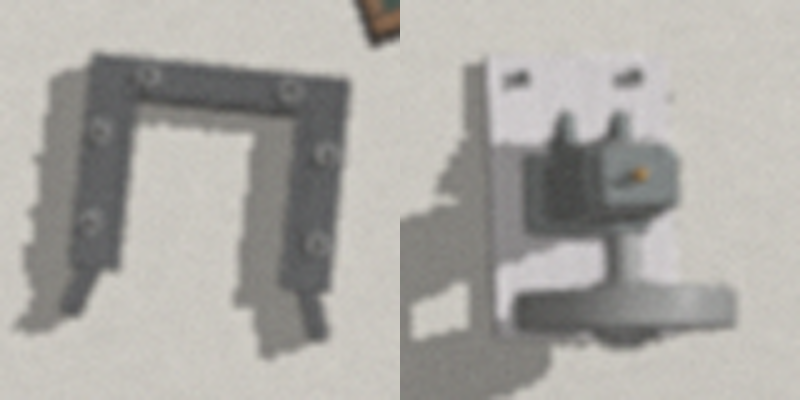

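```bash
python3 - <<'E'
from h import *
g=lambda u,v,z,b=0: px('t1.png',(410 if b else 280)+u/5-.4,(230 if b else 200)+v/5-.4,z)[:2].round(4)
for n,(u,v,z) in dict(LinT=(135,110,.02),LinB=(118,270,.02),RinT=(298,115,.02),RinB=(280,292,.02),LoT=(95,55,.02),RoT=(350,80,.02),LoB=(70,265,.02),RoB=(328,295,.02)).items(): print(n,g(u,v,z))
for n,(u,v,z) in dict(plFL=(88,55,.01),plFR=(272,62,.01),plBL=(92,335,.01),capL=(203,150,.12),capR=(272,150,.12),wL=(113,292,.08),wR=(337,300,.08)).items(): print(n,g(u,v,z,1))
E
```

```text
LinT [6.339e-01 2.000e-04]
LinB [0.5551 0.0106]
RinT [ 0.6292 -0.0797]
RinB [ 0.5421 -0.068 ]
LoT [0.662  0.0192]
RoT [ 0.6459 -0.1059]
LoB [0.5583 0.0339]
RoB [ 0.5399 -0.0913]
plFL [ 0.5797 -0.2957]
plFR [ 0.5736 -0.3864]
plBL [ 0.4422 -0.2901]
capL [ 0.5207 -0.3218]
capR [ 0.5198 -0.3528]
wL [ 0.4599 -0.2863]
wR [ 0.4532 -0.3896]
```

Wheel and plate sizes agree with the task to a few mm (90.9 mm plate width, 103 mm wheel, 84 mm slot length). I'll turn the tool to the pedestal's yaw and move above it for a wrist view.

>>> {"api": "carry_out", "payload": {"series": [{"jaw":85,"offset":[0,0,0],"twist":[0,0,0.078]},{"jaw":85,"offset":[0,0,0],"twist":[0,0,0.078]},{"jaw":85,"offset":[0,0,0],"twist":[0,0,0.078]},{"jaw":85,"offset":[0.9,-0.75,0],"twist":[0,0,0]},{"jaw":85,"offset":[0.9,-0.75,0],"twist":[0,0,0]},{"jaw":85,"offset":[0.9,-0.75,0],"twist":[0,0,0]},{"jaw":85,"offset":[0.9,-0.75,0],"twist":[0,0,0]},{"jaw":85,"offset":[0.9,-0.75,0],"twist":[0,0,0]},{"jaw":85,"offset":[0.9,-0.75,0],"twist":[0,0,0]},{"jaw":85,"offset":[0.9,-0.75,0],"twist":[0,0,0]},{"jaw":85,"offset":[0.9,-0.75,0],"twist":[0,0,0]},{"jaw":85,"offset":[0.9,-0.75,0],"twist":[0,0,0]},{"jaw":85,"offset":[0.9,-0.75,0],"twist":[0,0,0]},{"jaw":85,"offset":[0.9,-0.75,0],"twist":[0,0,0]},{"jaw":85,"offset":[0.9,-0.75,0],"twist":[0,0,0]},{"jaw":85,"offset":[0,0,0],"twist":[0,0,0]}]}}

```text
time: 2.1
tcp_pos: [0.4603, -0.3356, 0.4041]
orientation: [[0.999, -0.051, -0.001], [-0.051, -0.999, 0.001], [-0.001, -0.001, -1.0]]
force: [-0.9, -1.4, -0.0]
grip_width: 0.994
grasp_force: 0.0
```

```bash
python3 - <<'E'
from h import *
s=manip.get_state(); print(s['tcp_pos'],s['orientation'][:,0]); snap('wrist','w1.png')
for n,P in dict(nose=(.577,-.341,0),grip=(.507,-.337,.095)).items(): print(n,proj('w1.png',P))
E
```

```text
[ 0.46025502 -0.33556307  0.40408459] [ 9.98707516e-01 -5.08211300e-02 -7.13643106e-04]
{'K': array([[394.37909842,   0.        , 326.20949929],
       [  0.        , 394.37909842, 244.50739321],
       [  0.        ,   0.        ,   1.        ]]), 'T_tool_cam': array([[-1.09418331e-05,  9.63653780e-01,  2.67154247e-01,
         6.86884810e-02],
       [ 9.99999804e-01,  1.77671741e-04, -5.99923886e-04,
         1.41017206e-04],
       [-6.25584681e-04,  2.67154188e-01, -9.63653594e-01,
         3.14540070e-02],
       [ 0.00000000e+00,  0.00000000e+00,  0.00000000e+00,
         1.00000000e+00]]), 'origin': array([ 0.5288264 , -0.33916886,  0.37258147]), 'rotation': array([[-5.08321853e-02,  9.62219530e-01,  2.67487693e-01],
       [-9.98707196e-01, -4.89316208e-02, -1.37707573e-02],
       [-1.61885199e-04, -2.67841882e-01,  9.63462869e-01]])}
nose [325.57167199  77.85159921]
grip [324.7497287  167.68276359]
```

View pics/w1.png

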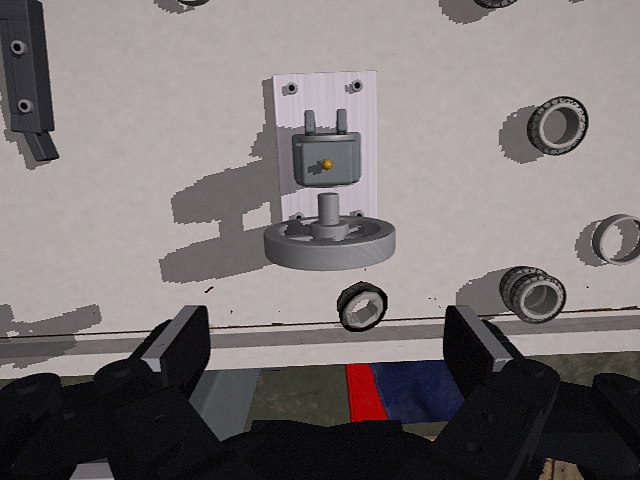

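The wrist view shows the plate's front corners at (274,74) and (376,70), the block cap from (293,~160) to (361,~160), and the wheel from (265,240) to (396,238). I'll turn these into positions.

```bash
python3 - <<'E'
from h import *
for n,(u,v,z) in dict(FL=(274,75,.01),FR=(377,70.5,.01),Lb=(281,218,.01),oil=(327,164,.123),capL=(293,165,.11),capR=(361,163,.11),wL=(264.5,240,.08),wR=(396,238,.08)).items(): print(n,px('w1.png',u,v,z)[:2].round(4))
for yaw in(-.03,-.05):
  x=np.array([np.cos(yaw),np.sin(yaw),0]);y=np.array([-x[1],x[0],0])
  g=np.array([.507,-.339,.095]); pts=[g+70*1e-3*x+.045*s*y-[0,0,.085] for s in(1,-1)]+[g+.014*k*x+.022*s*y+[0,0,.01] for k in (1,-1) for s in(1,-1)]
  print(yaw,proj('w1.png',pts).round(1).tolist())
E
```

```text
FL [ 0.5802 -0.2972]
FR [ 0.5793 -0.3849]
Lb [ 0.4561 -0.293 ]
oil [ 0.5114 -0.3387]
capL [ 0.511  -0.3165]
capR [ 0.51   -0.3609]
wL [ 0.4536 -0.2879]
wR [ 0.4501 -0.3887]
-0.03 [[273.0, 77.4], [378.4, 75.1], [293.9, 147.9], [360.7, 146.5], [295.7, 190.4], [360.5, 189.0]]
-0.05 [[274.6, 76.3], [380.1, 76.2], [294.3, 147.2], [361.1, 147.1], [295.2, 189.7], [360.1, 189.7]]
```

>>> {"api": "carry_out", "payload": {"series": [{"jaw":85,"offset":[0,0,0],"twist":[0,0,-0.013]},{"jaw":85,"offset":[1,0.04,0],"twist":[0,0,0]},{"jaw":85,"offset":[1,0.04,0],"twist":[0,0,0]},{"jaw":85,"offset":[0,0,1],"twist":[0,0,0]},{"jaw":85,"offset":[0,0,1],"twist":[0,0,0]},{"jaw":85,"offset":[0,0,1],"twist":[0,0,0]},{"jaw":85,"offset":[0,0,1],"twist":[0,0,0]},{"jaw":85,"offset":[0,0,1],"twist":[0,0,0]},{"jaw":85,"offset":[0,0,1],"twist":[0,0,0]},{"jaw":85,"offset":[0,0,0.36],"twist":[0,0,0]},{"jaw":85,"offset":[0,0,0],"twist":[0,0,0]},{"jaw":0,"offset":[0,0,0],"twist":[0,0,0]},{"jaw":0,"offset":[0,0,0],"twist":[0,0,0]},{"jaw":0,"offset":[0,0,0],"twist":[0,0,0]},{"jaw":0,"offset":[0,0,0],"twist":[0,0,0]},{"jaw":0,"offset":[0,0,0],"twist":[0,0,0]},{"jaw":0,"offset":[0,0,0],"twist":[0,0,0]}], "force": 80}}

```text
time: 4.28
tcp_pos: [0.5097, -0.3406, 0.2471]
orientation: [[0.999, -0.033, 0.002], [-0.033, -0.999, -0.001], [0.002, 0.001, -1.0]]
force: [0.9, 1.6, 5.8]
grip_width: 0.5
grasp_force: 84.8
```

```bash
python3 - <<'E'
from h import *
s=manip.get_state(); print(s['tcp_pos'],s['orientation'],s['force'],s['torque'],s['grip_width']*85.4); snap('wrist','w2.png'); snap('top','t2.png')
E
```

```text
[ 0.50968138 -0.34060775  0.24706649] [[ 9.99448802e-01 -3.31190817e-02  2.28463201e-03]
 [-3.31170075e-02 -9.99451040e-01 -9.39836267e-04]
 [ 2.31450435e-03  8.63658056e-04 -9.99996949e-01]] [0.85696602 1.60722621 5.76542049] [ 0.55581468 -0.00196765 -0.02753445] 42.69647881174012
{'K': array([[394.37909842,   0.        , 326.20949929],
       [  0.        , 394.37909842, 244.50739321],
       [  0.        ,   0.        ,   1.        ]]), 'T_tool_cam': array([[-8.02426218e-06,  9.63650843e-01,  2.67164843e-01,
         6.86837702e-02],
       [ 9.99999811e-01,  1.71984655e-04, -5.90305579e-04,
         1.61699330e-04],
       [-6.14796722e-04,  2.67164788e-01, -9.63650662e-01,
         3.14580574e-02],
       [ 0.00000000e+00,  0.00000000e+00,  0.00000000e+00,
         1.00000000e+00]]), 'origin': array([ 0.57839381, -0.34307352,  0.21576764]), 'rotation': array([[-0.0331285 ,  0.96372436,  0.26483555],
       [-0.99945001, -0.03233621, -0.00735204],
       [ 0.00147843, -0.26493345,  0.96426557]])}
{'K': array([[527.15559229,   0.        , 322.02474685],
       [  0.        , 527.15559229, 245.18150663],
       [  0.        ,   0.        ,   1.        ]]), 'origin': array([ 0.41022004, -0.0233028 ,  1.29683962]), 'rotation': array([[-0.02962327,  0.99138526, -0.12758421],
       [-0.99954284, -0.02860812,  0.00978223],
       [ 0.00604801,  0.12781566,  0.9917795 ]])}
```

View pics/w2.png

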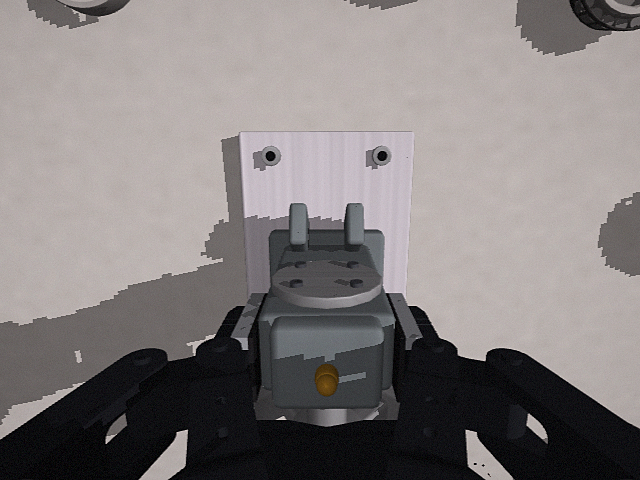

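Block is gripped at 42.7 mm. The plate's front corners are at (241,132) and (414,131). I'll compute the nose position relative to the tool and the exact displacement.

```bash
python3 - <<'E'
from h import *
a,b=px('w2.png',241,132,.01),px('w2.png',414,131,.01); m=(a+b)/2
d=a-b; print(a,b,m,'w',np.linalg.norm(d),'yaw',np.arctan2(-d[0],d[1]))
s=manip.get_state(); print('nose in tool',(m-s['tcp_pos'])@s['orientation'])
E
```

```text
[ 0.58180641 -0.30072606  0.01      ] [ 0.57941498 -0.38747108  0.01      ] [ 0.5806107  -0.34409857  0.01      ] w 0.08677798355587389 yaw -0.027561445310681294
nose in tool [0.07042451 0.00091246 0.23726769]
```

>>> {"api": "carry_out", "payload": {"series": [{"jaw":0,"offset":[0,-1,0],"twist":[0,0,0]},{"jaw":0,"offset":[0,-1,0],"twist":[0,0,0]},{"jaw":0,"offset":[-0.59,-0.94,0],"twist":[0,0,0]},{"jaw":0,"offset":[-0.59,-0.94,0],"twist":[0,0,0]},{"jaw":0,"offset":[-0.59,-0.94,0],"twist":[0,0,0]},{"jaw":0,"offset":[-0.59,-0.94,0],"twist":[0,0,0]},{"jaw":0,"offset":[-0.59,-0.94,0],"twist":[0,0,0]},{"jaw":0,"offset":[0,0,0],"twist":[0,0,0.06]},{"jaw":0,"offset":[-0.11,-0.89,0],"twist":[0,0,0]},{"jaw":0,"offset":[-0.11,-0.89,0],"twist":[0,0,0]},{"jaw":0,"offset":[-0.11,-0.89,0],"twist":[0,0,0]},{"jaw":0,"offset":[-0.11,-0.89,0],"twist":[0,0,0]},{"jaw":0,"offset":[-0.11,-0.89,0],"twist":[0,0,0]},{"jaw":0,"offset":[-0.11,-0.89,0],"twist":[0,0,0]},{"jaw":0,"offset":[-0.11,-0.89,0],"twist":[0,0,0]},{"jaw":0,"offset":[0,0,0],"twist":[0,0,0]}]}}

```text
time: 6.38
tcp_pos: [0.4423, -0.0116, 0.2471]
orientation: [[0.992, -0.125, 0.004], [-0.125, -0.992, 0.002], [0.003, -0.003, -1.0]]
force: [-0.5, 5.2, 10.9]
grip_width: 0.502
grasp_force: 85.8
```

```bash
python3 - <<'E'
from h import *
s=manip.get_state(); print(s['tcp_pos'],s['orientation'],s['force'],s['torque'],s['grip_width']*85.4); snap('wrist','w3.png')
E
```

```text
[ 0.44232032 -0.01158621  0.24709297] [[ 0.99218616 -0.1247171   0.00350251]
 [-0.12472608 -0.99218813  0.00247533]
 [ 0.00316643 -0.00289284 -0.9999908 ]] [-0.46177684  5.24480343 10.94211696] [ 0.64347804  0.0608706  -0.22529187] 42.91103648609875
{'K': array([[394.37909842,   0.        , 326.20949929],
       [  0.        , 394.37909842, 244.50739321],
       [  0.        ,   0.        ,   1.        ]]), 'T_tool_cam': array([[-9.45923178e-06,  9.63666619e-01,  2.67107934e-01,
         6.86929039e-02],
       [ 9.99999776e-01,  1.87752498e-04, -6.41956165e-04,
         5.08084926e-05],
       [-6.68781909e-04,  2.67107868e-01, -9.63666405e-01,
         3.14588788e-02],
       [ 0.00000000e+00,  0.00000000e+00,  0.00000000e+00,
         1.00000000e+00]]), 'origin': array([ 0.51058031, -0.02012655,  0.21585175]), 'rotation': array([[-0.1247288 ,  0.95704881,  0.26172561],
       [-0.99218838, -0.11971947, -0.03506378],
       [-0.0022241 , -0.26405457,  0.96450518]])}
```

View pics/w3.png

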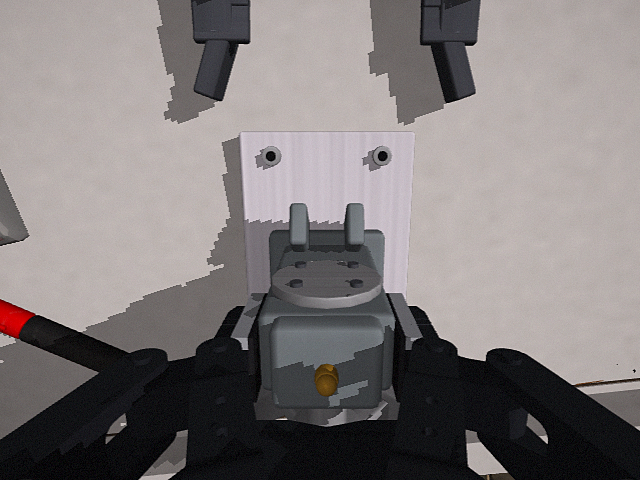

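The shoe's guide fronts are at row 43. The left guide's inner edge is at (249,43) and the right's at (421,43), so the shoe is parallel to the tool, but its mid sits to the right of the plate mid (327.5).

```bash
python3 - <<'E'
from h import *
s=manip.get_state(); R=s['orientation'];t=s['tcp_pos']
for n,(u,v,z) in dict(Li=(249,43,.02),Ri=(421,43,.02),Lo=(192,43,.02),Ro=(478,42,.02),Li0=(251,3,.02),Ri0=(421,3,.02),flL=(217,101,.02),flR=(450,101,.02),pL=(241,132,.01),pR=(414,131,.01)).items():
  p=px('w3.png',u,v,z); print(n,p.round(4),((p-t)@R).round(4))
E
```

```text
Li [0.5554 0.0098 0.02  ] [ 0.1088 -0.0348  0.2276]
Ri [ 0.5457 -0.0672  0.02  ] [0.1088 0.0429 0.2274]
Lo [0.5587 0.0354 0.02  ] [ 0.1088 -0.0605  0.2277]
Ro [ 0.5429 -0.0928  0.02  ] [0.1092 0.0686 0.2273]
Li0 [0.5711 0.0061 0.02  ] [ 0.1248 -0.0331  0.2277]
Ri0 [ 0.5617 -0.0682  0.02  ] [0.1248 0.0419 0.2274]
flL [0.5329 0.0291 0.02  ] [ 0.0841 -0.051   0.2276]
flR [ 0.5193 -0.0792  0.02  ] [0.0841 0.0581 0.2272]
pL [0.5182 0.0225 0.01  ] [ 0.0702 -0.0426  0.2375]
pR [ 0.5078 -0.0637  0.01  ] [0.0707 0.0442 0.2372]
```

>>> {"api": "carry_out", "payload": {"series": [{"jaw":0,"offset":[0,0.13,-0.02],"twist":[0,0,0]},{"jaw":0,"offset":[0.6,0,0],"twist":[0,0,0]},{"jaw":0,"offset":[0.6,0,0],"twist":[0,0,0]},{"jaw":0,"offset":[0.5,0,0],"twist":[0,0,0]},{"jaw":0,"offset":[0.4,0,0],"twist":[0,0,0]},{"jaw":0,"offset":[0.4,0,0],"twist":[0,0,0]},{"jaw":0,"offset":[0.4,0,0],"twist":[0,0,0]}]}}

```text
time: 7.3
tcp_pos: [0.5112, -0.0249, 0.2471]
orientation: [[0.992, -0.126, -0.004], [-0.126, -0.992, 0.001], [-0.004, -0.0, -1.0]]
force: [-10.2, 1.3, 16.3]
grip_width: 0.501
grasp_force: 86.4
```

>>> {"api": "carry_out", "payload": {"series": [{"jaw":0,"offset":[0.4,0,0],"twist":[0,0,0]},{"jaw":0,"offset":[0.4,0,0],"twist":[0,0,0]},{"jaw":0,"offset":[0.4,0,0],"twist":[0,0,0]},{"jaw":0,"offset":[0.3,0,0],"twist":[0,0,0]},{"jaw":0,"offset":[0.1,0,0],"twist":[0,0,0]}]}}

```text
time: 7.92
tcp_pos: [0.5513, -0.03, 0.2471]
orientation: [[0.992, -0.126, -0.003], [-0.126, -0.992, 0.001], [-0.003, -0.0, -1.0]]
force: [-8.6, 1.0, 14.9]
grip_width: 0.501
grasp_force: 86.2
```

>>> {"api": "carry_out", "payload": {"series": [{"jaw":0,"offset":[0.16,0,0],"twist":[0,0,0]},{"jaw":0,"offset":[0.16,0,0],"twist":[0,0,0]},{"jaw":0,"offset":[0.12,0,0],"twist":[0,0,0]},{"jaw":0,"offset":[0,0,0],"twist":[0,0,0]}]}}

```text
time: 8.43
tcp_pos: [0.5622, -0.0314, 0.2471]
orientation: [[0.992, -0.126, -0.003], [-0.126, -0.992, 0.001], [-0.003, -0.001, -1.0]]
force: [-6.6, 0.5, 12.0]
grip_width: 0.498
grasp_force: 85.9
```

>>> {"api": "carry_out", "payload": {"series": [{"jaw":0,"offset":[0.1,0,0],"twist":[0,0,0]},{"jaw":0,"offset":[0.1,0,0],"twist":[0,0,0]},{"jaw":0,"offset":[0,0,0],"twist":[0,0,0]}]}}

```text
time: 8.8
tcp_pos: [0.5669, -0.032, 0.2471]
orientation: [[0.992, -0.126, -0.003], [-0.126, -0.992, 0.001], [-0.003, -0.0, -1.0]]
force: [-7.5, 1.5, 13.1]
grip_width: 0.503
grasp_force: 86.2
```

>>> {"api": "carry_out", "payload": {"series": [{"jaw":0,"offset":[0.1,0,0],"twist":[0,0,0]},{"jaw":0,"offset":[0.1,0,0],"twist":[0,0,0]},{"jaw":0,"offset":[0,0,0],"twist":[0,0,0]}]}}

```text
time: 9.18
tcp_pos: [0.5687, -0.0321, 0.2473]
orientation: [[0.992, -0.127, -0.011], [-0.127, -0.992, 0.002], [-0.011, -0.0, -1.0]]
force: [-20.0, 2.5, 25.5]
grip_width: 0.504
grasp_force: 87.6
```

>>> {"api": "carry_out", "payload": {"series": [{"jaw":0,"offset":[0.08,0,0],"twist":[0,0,0]},{"jaw":0,"offset":[0,0,0],"twist":[0,0,0]},{"jaw":0,"offset":[0,0,0],"twist":[0,0,0]}]}}

```text
time: 9.55
tcp_pos: [0.5695, -0.0321, 0.2476]
orientation: [[0.992, -0.127, -0.013], [-0.127, -0.992, 0.002], [-0.014, -0.0, -1.0]]
force: [-24.4, 3.8, 31.4]
grip_width: 0.503
grasp_force: 88.4
```

```bash
python3 - <<'E'
from h import *
snap('wrist','w4.png')
E
```

```text
{'K': array([[394.37909842,   0.        , 326.20949929],
       [  0.        , 394.37909842, 244.50739321],
       [  0.        ,   0.        ,   1.        ]]), 'T_tool_cam': array([[-1.93150082e-05,  9.63667021e-01,  2.67106483e-01,
         6.87039745e-02],
       [ 9.99999775e-01,  1.97527825e-04, -6.40329073e-04,
         4.62449673e-05],
       [-6.69824973e-04,  2.67106410e-01, -9.63666808e-01,
         3.14380354e-02],
       [ 0.00000000e+00,  0.00000000e+00,  0.00000000e+00,
         1.00000000e+00]]), 'origin': array([ 0.63718206, -0.04082138,  0.21520745]), 'rotation': array([[-1.26984750e-01,  9.52148280e-01,  2.78008142e-01],
       [-9.91904589e-01, -1.22008041e-01, -3.52040391e-02],
       [ 3.99763520e-04, -2.80227928e-01,  9.59933409e-01]])}
```

View pics/w4.png

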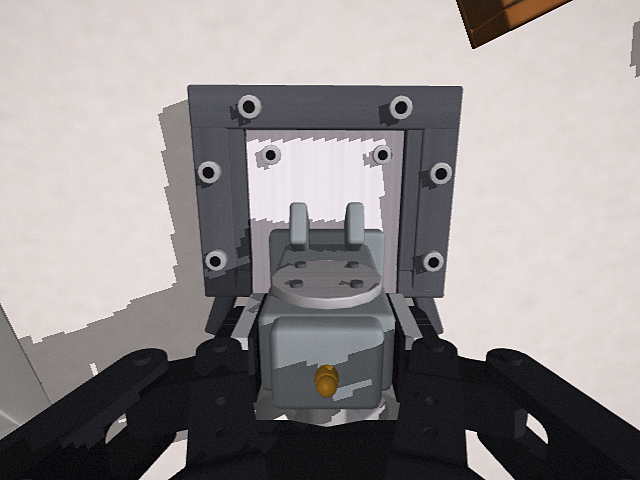

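The plate's front runs under the end stop (stop edge at row 130, plate screws at row 155), so it is home. I'll release and rise.

>>> {"api": "carry_out", "payload": {"series": [{"jaw":0,"offset":[0,0,0],"twist":[0,0,0]},{"jaw":85,"offset":[0,0,0],"twist":[0,0,0]},{"jaw":85,"offset":[0,0,0],"twist":[0,0,0]},{"jaw":85,"offset":[0,0,0],"twist":[0,0,0]},{"jaw":85,"offset":[0,0,0],"twist":[0,0,0]},{"jaw":85,"offset":[0,0,-0.5],"twist":[0,0,0]},{"jaw":85,"offset":[0,0,-1],"twist":[0,0,0]},{"jaw":85,"offset":[0,0,-1],"twist":[0,0,0]},{"jaw":85,"offset":[0,0,-1],"twist":[0,0,0]},{"jaw":85,"offset":[0,0,-1],"twist":[0,0,0]},{"jaw":85,"offset":[0,0,0],"twist":[0,0,0]}]}}

```text
time: 10.98
tcp_pos: [0.5767, -0.0343, 0.3616]
orientation: [[0.992, -0.127, 0.006], [-0.127, -0.992, -0.001], [0.006, 0.0, -1.0]]
force: [0.0, -0.7, -0.4]
grip_width: 0.996
grasp_force: 0.0
```

```bash
python3 - <<'E'
from h import *
s=manip.get_state(); print(s['tcp_pos'],s['joint_positions'].round(3)); snap('wrist','w5.png'); snap('scene','s2.png')
im=cv2.imread('pics/s2.png'); w=np.array([.51,-.025,.08]); u,v=proj('s2.png',w).astype(int); print(u,v)
a=cv2.resize(im[v-50:v+50,u-50:u+50],(400,400),interpolation=cv2.INTER_CUBIC)
b=cv2.resize(cv2.imread('pics/w5.png'),(400,300)); b=np.vstack([b,np.zeros((100,400,3),np.uint8)])
cv2.imwrite('pics/c2.png',np.hstack([a,b]))
E
```

```text
[ 0.57671221 -0.03430845  0.36162788] [-0.169  0.394 -0.006  1.165 -0.     3.1  ]
{'K': array([[394.37909842,   0.        , 326.20949929],
       [  0.        , 394.37909842, 244.50739321],
       [  0.        ,   0.        ,   1.        ]]), 'T_tool_cam': array([[-6.06021239e-06,  9.63667084e-01,  2.67106256e-01,
         6.86914265e-02],
       [ 9.99999775e-01,  1.84872633e-04, -6.44295878e-04,
         4.54495613e-05],
       [-6.70267366e-04,  2.67106192e-01, -9.63666868e-01,
         3.14620311e-02],
       [ 0.00000000e+00,  0.00000000e+00,  0.00000000e+00,
         1.00000000e+00]]), 'origin': array([ 0.6450135 , -0.04313003,  0.3305556 ]), 'rotation': array([[-1.27319897e-01,  9.57278463e-01,  2.59629713e-01],
       [-9.91861245e-01, -1.23133057e-01, -3.23963248e-02],
       [ 9.56696184e-04, -2.61641347e-01,  9.65164696e-01]])}
{'K': array([[451.477389  ,   0.        , 326.07629631],
       [  0.        , 451.477389  , 230.87859971],
       [  0.        ,   0.        ,   1.        ]]), 'origin': array([0.10264579, 0.7396708 , 0.77462687]), 'rotation': array([[-8.67466913e-01,  3.03306699e-01, -3.94342746e-01],
       [-4.97494367e-01, -5.30003338e-01,  6.86728342e-01],
       [-7.13664851e-04,  7.91897410e-01,  6.10653734e-01]])}
337 239
```

View pics/c2.png

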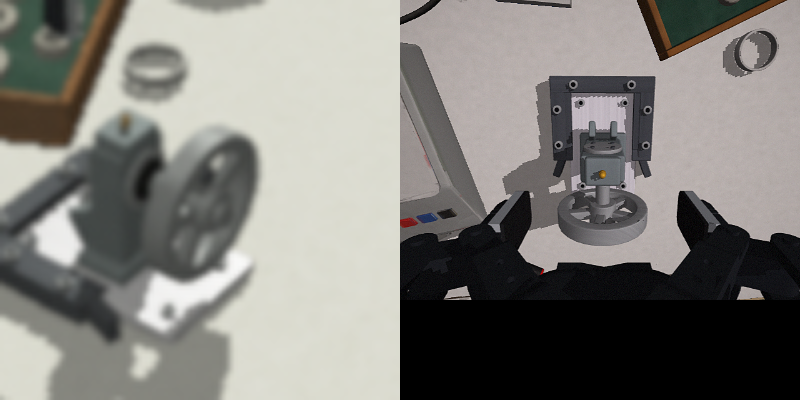

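Scene view shows the wheel's front face unobstructed at the crop's centre, and the plate is still home. I'll turn the tool by 90° and centre it over the wheel, estimated at (0.5085, -0.0245, 0.08).

>>> {"api": "carry_out", "payload": {"series": [{"jaw":42,"offset":[-0.92,0,0],"twist":[0,0,0]},{"jaw":42,"offset":[-0.92,-0.02,0],"twist":[0,0,0]},{"jaw":42,"offset":[-0.92,-0.02,0],"twist":[0,0,0]},{"jaw":42,"offset":[0,0,0],"twist":[0,0,-0.111]},{"jaw":42,"offset":[0,0,0],"twist":[0,0,-0.111]},{"jaw":42,"offset":[0,0,0],"twist":[0,0,-0.111]},{"jaw":42,"offset":[0,0,0],"twist":[0,0,-0.111]},{"jaw":42,"offset":[0,0,0],"twist":[0,0,-0.111]},{"jaw":42,"offset":[0,0,0],"twist":[0,0,-0.111]},{"jaw":42,"offset":[0,0,0],"twist":[0,0,-0.111]},{"jaw":42,"offset":[0,0,0],"twist":[0,0,-0.111]},{"jaw":42,"offset":[0,0,0],"twist":[0,0,-0.111]},{"jaw":42,"offset":[0,0,0],"twist":[0,0,0]}]}}

```text
time: 12.7
tcp_pos: [0.5069, -0.0243, 0.3574]
orientation: [[0.131, 0.991, -0.002], [0.991, -0.131, 0.0], [0.0, -0.002, -1.0]]
force: [-0.4, 0.1, -0.5]
grip_width: 0.492
grasp_force: 0.0
```

```bash
cat >> h.py <<'E'
W=np.array([.5085,-.0245,.08])
def rel():
    s=manip.get_state(); R=s['orientation']; d=(W-s['tcp_pos'])@R
    print('t',round(s['time'],2),'wheel in tool',d.round(4),'tool y',R[:,1].round(3),'tilt deg',np.degrees(np.arctan2(-R[1,2],-R[2,2])).round(2),'j',s['joint_positions'].round(2),'F',s['force'].round(1),'w',round(s['grip_width']*85.4,1))
E
python3 - <<'E'
from h import *
rel(); snap('scene','s3.png')
E
```

```text
t 12.7 wheel in tool [-0.      0.0023  0.2774] tool y [ 0.991 -0.131 -0.002] tilt deg -0.02 j [-0.17  0.26 -0.21  1.11 -0.    1.53] F [-0.4  0.1 -0.5] w 42.0
{'K': array([[451.477389  ,   0.        , 326.07629631],
       [  0.        , 451.477389  , 230.87859971],
       [  0.        ,   0.        ,   1.        ]]), 'origin': array([0.10264579, 0.7396708 , 0.77462687]), 'rotation': array([[-8.67466913e-01,  3.03306699e-01, -3.94342746e-01],
       [-4.97494367e-01, -5.30003338e-01,  6.86728342e-01],
       [-7.13664851e-04,  7.91897410e-01,  6.10653734e-01]])}
```

```bash
sed -i 's/arctan2(-R\[1,2\]/arctan2(R[1,2]/' h.py; cat >> h.py <<'E'
def rect(f,n=320,h=.056,off=-.009):
    ax=np.array([.992,-.127,0]);ey=np.array([.127,.992,0]);ez=np.array([0,0,1.]);c=W+off*ax
    # image right = -y (seen from robot), up = z
    P=[c-sx*h*ey+sz*h*ez for sx,sz in((-1,1),(1,1),(1,-1),(-1,-1))]
    H=cv2.getPerspectiveTransform(proj(f,P).astype(np.float32),np.float32([[0,0],[n,0],[n,n],[0,n]]))
    return cv2.warpPerspective(cv2.imread('pics/'+f),H,(n,n),flags=cv2.INTER_CUBIC)
E
python3 - <<'E'
from h import *
snap('wrist','w6.png'); print(proj('w6.png',[W+[0,0,.05],W+[-.009,0,.05],W+[.009,0,.05]]))
b=cv2.imread('pics/w6.png')
a=cv2.resize(b,(480,360)); r=rect('s3.png'); r=np.vstack([r,np.zeros((40,320,3),np.uint8)])
cv2.imwrite('pics/c3.png',np.hstack([a,r]))
E
```

```text
{'K': array([[394.37909842,   0.        , 326.20949929],
       [  0.        , 394.37909842, 244.50739321],
       [  0.        ,   0.        ,   1.        ]]), 'T_tool_cam': array([[-1.17611363e-05,  9.63635814e-01,  2.67219045e-01,
         6.74174398e-02],
       [ 9.99999847e-01, -1.36336223e-04,  5.35663921e-04,
         1.23914251e-03],
       [ 5.52616574e-04,  2.67219011e-01, -9.63635665e-01,
         3.14524934e-02],
       [ 0.00000000e+00,  0.00000000e+00,  0.00000000e+00,
         1.00000000e+00]]), 'origin': array([0.51701108, 0.04238916, 0.3261844 ]), 'rotation': array([[ 0.99127316,  0.12632386,  0.0376804 ],
       [-0.13179865,  0.95532366,  0.26454834],
       [-0.00257821, -0.26720589,  0.96363601]])}
[[327.89487323 268.41837765]
 [310.92807744 270.54111042]
 [344.917335   266.28868045]]
```

View pics/c3.png

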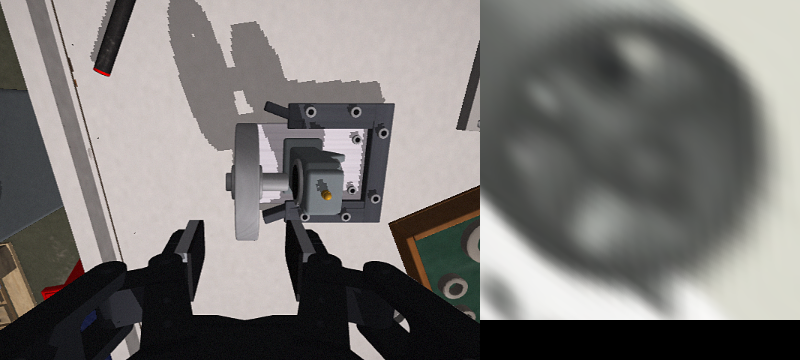

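In the wrist half, the rim band runs from x≈315 to 345 (full-size pixels) against a predicted centre of 328. That puts the wheel about 1 mm further along +x. The rectified scene view is too blurry for angles, so I'll use the wrist camera for those. Next I tilt to the +y side about the wheel axis.

>>> {"api": "carry_out", "payload": {"series": [{"jaw":42,"offset":[0,0.13,0],"twist":[0,0,0]},{"jaw":42,"offset":[0.97,0,0.042],"twist":[0,-0.0556,0]},{"jaw":42,"offset":[0.97,0,0.042],"twist":[0,-0.0556,0]},{"jaw":42,"offset":[0.97,0,0.042],"twist":[0,-0.0556,0]},{"jaw":42,"offset":[0.97,0,0.042],"twist":[0,-0.0556,0]},{"jaw":42,"offset":[0.97,0,0.042],"twist":[0,-0.0556,0]},{"jaw":42,"offset":[0.97,0,0.042],"twist":[0,-0.0556,0]},{"jaw":42,"offset":[0.97,0,0.042],"twist":[0,-0.0556,0]},{"jaw":42,"offset":[0.97,0,0.042],"twist":[0,-0.0556,0]},{"jaw":42,"offset":[0,0,0],"twist":[0,0,0]}]}}

```text
time: 14.05
tcp_pos: [0.5335, 0.154, 0.2914]
orientation: [[0.095, 0.992, -0.084], [0.759, -0.127, -0.638], [-0.644, -0.003, -0.765]]
force: [-0.8, -0.3, -0.4]
grip_width: 0.494
grasp_force: 0.0
```

```bash
sed -i 's/^W=.*/W=np.array([.5095,-.0245,.08])/' h.py; python3 - <<'E'
from h import *
rel()
E
```

```text
t 14.05 wheel in tool [-0.0017 -0.0004  0.2777] tool y [ 0.992 -0.127 -0.003] tilt deg -39.84 j [ 0.31  0.59  0.02  1.34 -0.62  2.12] F [-0.8 -0.3 -0.4] w 42.2
```

>>> {"api": "carry_out", "payload": {"series": [{"jaw":42,"offset":[-0.07,0,1],"twist":[0,0,0]},{"jaw":42,"offset":[0,0,1],"twist":[0,0,0]},{"jaw":42,"offset":[0,0,1],"twist":[0,0,0]},{"jaw":42,"offset":[0,0,0.1],"twist":[0,0,0]},{"jaw":0,"offset":[0,0,0],"twist":[0,0,0]},{"jaw":0,"offset":[0,0,0],"twist":[0,0,0]},{"jaw":0,"offset":[0,0,0],"twist":[0,0,0]},{"jaw":0,"offset":[0,0,0],"twist":[0,0,0]}], "force": 40}}

```text
time: 15.05
tcp_pos: [0.5278, 0.1024, 0.2364]
orientation: [[0.099, 0.992, -0.08], [0.759, -0.128, -0.638], [-0.643, 0.003, -0.766]]
force: [0.9, 2.6, 5.4]
grip_width: 0.094
grasp_force: 43.3
```

```bash
python3 - <<'E'
from h import *
rel()
E
```

```text
t 15.05 wheel in tool [ 0.0024 -0.0024  0.2022] tool y [ 0.992 -0.128  0.003] tilt deg -39.8 j [ 0.23  0.58 -0.15  1.12 -0.65  2.02] F [0.9 2.6 5.4] w 8.0
```

```bash
python3 - <<'E'
from h import *
snap('wrist','w7.png');snap('scene','s4.png'); im=cv2.imread('pics/s4.png'); u,v=proj('s4.png',W).astype(int)
a=cv2.resize(im[v-60:v+30,u-45:u+45],(400,400),interpolation=cv2.INTER_CUBIC)
b=cv2.imread('pics/w7.png')[150:480,160:480]; b=cv2.resize(b,(388,400))
c3=cv2.imread('pics/w5.png'); u,v=proj('w5.png',W).astype(int); c=cv2.resize(c3[v-60:v+40,u-80:u+80],(320,200),interpolation=cv2.INTER_CUBIC)
d=cv2.resize(cv2.imread('pics/w1.png')[190:290,250:410],(320,200),interpolation=cv2.INTER_CUBIC)
top=np.hstack([a,b]); bot=np.hstack([c,d]); bot=np.hstack([bot,np.zeros((200,788-640,3),np.uint8)])
cv2.imwrite('pics/c4.png',np.vstack([top,bot]))
E
```

```text
{'K': array([[394.37909842,   0.        , 326.20949929],
       [  0.        , 394.37909842, 244.50739321],
       [  0.        ,   0.        ,   1.        ]]), 'T_tool_cam': array([[ 3.50504045e-04,  9.63636329e-01,  2.67216958e-01,
         6.78461992e-02],
       [ 9.99999846e-01, -4.52898416e-04,  3.21556599e-04,
         1.23596403e-03],
       [ 4.30885757e-04,  2.67216804e-01, -9.63636339e-01,
         3.13330720e-02],
       [ 0.00000000e+00,  0.00000000e+00,  0.00000000e+00,
         1.00000000e+00]]), 'origin': array([0.53327077, 0.13376433, 0.16880083]), 'rotation': array([[ 0.99181102,  0.07393237,  0.10413883],
       [-0.12769835,  0.56127519,  0.81771835],
       [ 0.00200531, -0.82432043,  0.56611996]])}
{'K': array([[451.477389  ,   0.        , 326.07629631],
       [  0.        , 451.477389  , 230.87859971],
       [  0.        ,   0.        ,   1.        ]]), 'origin': array([0.10264579, 0.7396708 , 0.77462687]), 'rotation': array([[-8.67466913e-01,  3.03306699e-01, -3.94342746e-01],
       [-4.97494367e-01, -5.30003338e-01,  6.86728342e-01],
       [-7.13664851e-04,  7.91897410e-01,  6.10653734e-01]])}
```

View pics/c4.png

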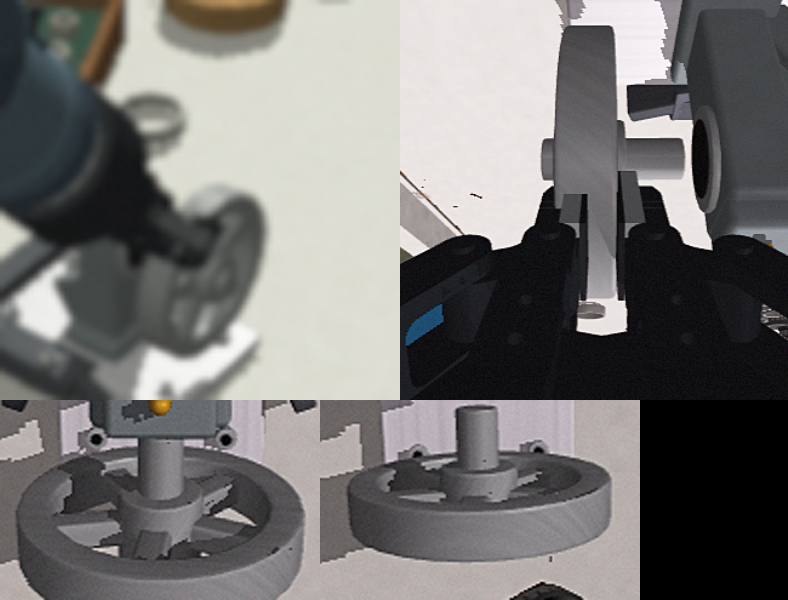

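The rim is between both pads, with the wheel upright between the fingers, so the grip is real despite the odd width reading. I'll turn it in the + direction about the wheel axis.

>>> {"api": "carry_out", "payload": {"series": [{"jaw":0,"offset":[-0.97,0,0.06],"twist":[0,0.0778,0]},{"jaw":0,"offset":[-0.97,0,0.06],"twist":[0,0.0778,0]},{"jaw":0,"offset":[-0.97,0,0.06],"twist":[0,0.0778,0]},{"jaw":0,"offset":[-0.97,0,0.06],"twist":[0,0.0778,0]},{"jaw":0,"offset":[0,0,0],"twist":[0,0,0]}]}}

```text
time: 15.78
tcp_pos: [0.5154, 0.0149, 0.2777]
orientation: [[0.129, 0.991, -0.027], [0.97, -0.132, -0.206], [-0.207, 0.0, -0.978]]
force: [0.9, 2.9, 0.1]
grip_width: 0.091
grasp_force: 42.6
```

```bash
python3 - <<'E'
from h import *
rel()
E
```

```text
t 15.78 wheel in tool [ 0.002  -0.0007  0.2016] tool y [ 0.991 -0.132  0.   ] tilt deg -11.87 j [-0.04  0.35 -0.31  0.93 -0.21  1.67] F [0.9 2.9 0.1] w 7.8
```

>>> {"api": "carry_out", "payload": {"series": [{"jaw":0,"offset":[-0.97,0,0.06],"twist":[0,0.0778,0]},{"jaw":0,"offset":[-0.97,0,0.06],"twist":[0,0.0778,0]},{"jaw":0,"offset":[-0.97,0,0.06],"twist":[0,0.0778,0]},{"jaw":0,"offset":[-0.97,0,0.06],"twist":[0,0.0778,0]},{"jaw":0,"offset":[-0.97,0,0.06],"twist":[0,0.0778,0]},{"jaw":0,"offset":[-0.97,0,0.06],"twist":[0,0.0778,0]},{"jaw":0,"offset":[-0.97,0,0.06],"twist":[0,0.0778,0]},{"jaw":0,"offset":[0,0,0],"twist":[0,0,0]},{"jaw":0,"offset":[0,0,0],"twist":[0,0,0]}]}}

```text
time: 16.9
tcp_pos: [0.4951, -0.1435, 0.2408]
orientation: [[0.105, 0.992, 0.073], [0.793, -0.128, 0.595], [0.6, -0.004, -0.8]]
force: [-1.7, -1.8, -1.8]
grip_width: 0.095
grasp_force: 42.6
```

```bash
python3 - <<'E'
from h import *
rel()
E
```

```text
t 16.9 wheel in tool [-5.000e-04 -2.000e-04  2.006e-01] tool y [ 0.992 -0.128 -0.004] tilt deg 36.64 j [-0.55  0.51 -0.25  1.11  0.58  1.06] F [-1.7 -1.8 -1.8] w 8.1
```

>>> {"api": "carry_out", "payload": {"series": [{"jaw":42,"offset":[0,0,0],"twist":[0,0,0]},{"jaw":42,"offset":[0,0,0],"twist":[0,0,0]},{"jaw":42,"offset":[0,0,0],"twist":[0,0,0]},{"jaw":42,"offset":[0,0,-1],"twist":[0,0,0]},{"jaw":42,"offset":[0,0,-1],"twist":[0,0,0]},{"jaw":42,"offset":[0,0,-1],"twist":[0,0,0]},{"jaw":85,"offset":[0,0,-0.5],"twist":[0,0,0]}]}}

```text
time: 17.77
tcp_pos: [0.4885, -0.1966, 0.3127]
orientation: [[0.102, 0.992, 0.079], [0.793, -0.129, 0.596], [0.601, 0.001, -0.799]]
force: [0.1, -0.5, -0.7]
grip_width: 0.692
grasp_force: 0.0
```

```bash
cat >> h.py <<'E'
from scipy.spatial.transform import Rotation as Ro
AX=np.array([.9915,-.13,0]); AX/=np.linalg.norm(AX); EY=np.array([-AX[1],AX[0],0]); EZ=np.array([0,0,1.])
def pose(p,roll=0,pitch=0):
    # base grasp orientation: tool y=AX, z down, x=EY; roll about AX, pitch(fwd) about EY
    B=np.c_[EY,AX,-EZ]; return np.array(p),(Ro.from_rotvec(AX*np.radians(roll))*Ro.from_rotvec(-EY*np.radians(pitch))).as_matrix()@B
def around(roll,r,dx=0): 
    p,R=pose([0,0,0],roll); return W+AX*dx-R[:,2]*r,R
def plan(p,R,n):
    s=manip.get_state(); R0=s['orientation']; rv=Ro.from_matrix(R0.T@R).as_rotvec()/n; d=(p-s['tcp_pos'])/n
    print('twist/row',(rv/(np.pi/2)).round(4),'deg',np.degrees(np.linalg.norm(rv)).round(1))
    for i in range(n): print(i,((Ro.from_matrix(R0)*Ro.from_rotvec(rv*i)).inv().apply(d)/.025).round(2))
E
python3 - <<'E'
from h import *
rel()
f=lambda D,b:W-EY*(.068-.267*D)*1-pose([0,0,0],0,b)[1][:,2]*(.031+.963*D)
p,R=pose(f(.22,40),0,40); print(p,R); plan(p,R,9)
E
```

```text
t 17.77 wheel in tool [-0.0013 -0.0018  0.2902] tool y [ 0.992 -0.129  0.001] tilt deg 36.7 j [-0.64  0.49 -0.08  1.35  0.55  0.96] F [ 0.1 -0.5 -0.7] w 59.1
[ 0.35351355 -0.01338717  0.26604155] [[ 1.30001804e-01  7.59543604e-01  6.37332758e-01]
 [ 9.91513757e-01 -9.95871594e-02 -8.35635487e-02]
 [ 8.17582272e-19  6.42787610e-01 -7.66044443e-01]]
twist/row [-0.0476 -0.0437 -0.0158] deg 6.0
0 [ 0.46 -0.7   0.6 ]
1 [ 0.52 -0.73  0.52]
2 [ 0.57 -0.75  0.42]
3 [ 0.61 -0.77  0.33]
4 [ 0.65 -0.77  0.23]
5 [ 0.68 -0.77  0.12]
6 [ 0.7  -0.76  0.02]
7 [ 0.72 -0.73 -0.09]
8 [ 0.73 -0.71 -0.19]
```

>>> {"api": "carry_out", "payload": {"series": [{"jaw":85,"offset":[0.46,-0.7,0.6],"twist":[-0.0476,-0.0437,-0.0158]},{"jaw":85,"offset":[0.52,-0.73,0.52],"twist":[-0.0476,-0.0437,-0.0158]},{"jaw":85,"offset":[0.57,-0.75,0.42],"twist":[-0.0476,-0.0437,-0.0158]},{"jaw":85,"offset":[0.61,-0.77,0.33],"twist":[-0.0476,-0.0437,-0.0158]},{"jaw":85,"offset":[0.65,-0.77,0.23],"twist":[-0.0476,-0.0437,-0.0158]},{"jaw":85,"offset":[0.68,-0.77,0.12],"twist":[-0.0476,-0.0437,-0.0158]},{"jaw":85,"offset":[0.7,-0.76,0.02],"twist":[-0.0476,-0.0437,-0.0158]},{"jaw":85,"offset":[0.72,-0.73,-0.09],"twist":[-0.0476,-0.0437,-0.0158]},{"jaw":85,"offset":[0.73,-0.71,-0.19],"twist":[-0.0476,-0.0437,-0.0158]},{"jaw":85,"offset":[0,0,0],"twist":[0,0,0]},{"jaw":85,"offset":[0,0,0],"twist":[0,0,0]}]}}

```text
time: 19.15
tcp_pos: [0.3841, -0.0168, 0.3003]
orientation: [[0.128, 0.791, 0.599], [0.992, -0.103, -0.075], [0.003, 0.603, -0.797]]
force: [0.1, 0.1, -1.1]
grip_width: 0.995
grasp_force: 0.0
```

```bash
cat >> h.py <<'E'
def rectw(f,off=-.009,n=240,h=.06):
    c=W+off*AX
    P=[c-sx*h*EY+sz*h*EZ for sx,sz in((-1,1),(1,1),(1,-1),(-1,-1))]
    H=cv2.getPerspectiveTransform(proj(f,P).astype(np.float32),np.float32([[0,0],[n,0],[n,n],[0,n]]))
    return cv2.cvtColor(cv2.warpPerspective(cv2.imread('pics/'+f),H,(n,n)),cv2.COLOR_BGR2GRAY)
E
python3 - <<'E'
from h import *
rel(); snap('wrist','a1.png'); print(proj('a1.png',W-.009*AX),proj('a1.png',[W-.009*AX+.05*EY,W-.009*AX-.05*EY,W-.009*AX+.05*EZ,W-.009*AX-.05*EZ]))
r=rectw('a1.png'); cv2.imwrite('pics/r1.png',r)
q=cv2.resize(r,(60,34),interpolation=cv2.INTER_AREA)
for row in q: print(''.join(" .:-=+*#%@"[min(9,int(v)*10//256)] for v in row))
E
```

```text
t 19.15 wheel in tool [ 0.0078 -0.0329  0.2513] tool y [ 0.791 -0.103  0.603] tilt deg -5.37 j [-0.23 -0.22 -1.02  0.12  0.07  1.49] F [ 0.1  0.1 -1.1] w 84.9
{'K': array([[394.37909842,   0.        , 326.20949929],
       [  0.        , 394.37909842, 244.50739321],
       [  0.        ,   0.        ,   1.        ]]), 'T_tool_cam': array([[ 3.95017062e-04,  9.63670732e-01,  2.67092802e-01,
         6.74104453e-02],
       [ 9.99999768e-01, -5.29057784e-04,  4.29890023e-04,
         5.91832622e-04],
       [ 5.55579959e-04,  2.67092571e-01, -9.63670717e-01,
         3.20689941e-02],
       [ 0.00000000e+00,  0.00000000e+00,  0.00000000e+00,
         1.00000000e+00]]), 'origin': array([0.41233748, 0.04761686, 0.27521689]), 'rotation': array([[ 0.79114588,  0.28243938, -0.54250917],
       [-0.10293952,  0.93582783,  0.33709008],
       [ 0.60290269, -0.21084179,  0.76945051]])}
[254.11182551 245.06169616] [[249.63337437 154.00463831]
 [258.08811912 325.90875372]
 [303.77768065 267.83215588]
 [219.11779037 229.01787158]]
----:=%%*+=:-===++++***********#####**#%%%%%%%%%%%%%%%%%%%%%
==--:
[... 1307 characters left out ...]
--::::::---------::::::+%%%%%
+++++=-:::::::::::::=%%%*::::-::::::::::--------:::::-#%%%%%
+++++=*-::::::::::::+%%%#*-:::::::::::::-------::::::*%%%%%%
+++++=##:::::::::::--%%#+----::::::::::-------::::::+%%%%%%%
+++++=*%#-:::::::::-----------::::::--------:::::::+%%%%%%%%
+++++=*%%%=:::::::::----------------------:::::::-*%%%%%%%%%
+++++++%%%%=::::::::::------------------::::::::=%%%%%%%%%%%
+++++++%%%#=+::::::::::::::---------::::::::::+#%%%%%%%%%%%%
*%+++++%%%*+=+-+-::::::::::::::::::::::::::-*%@%%%%%%%%%%%%%
%%+++++%%#*+==++##*=-::::::::::::::::::::-*%@@@%%%%%%%%%%%%%
%%++++=%%%+++--+%%%%%%*++=--:::-:--=+==-:-#@%@@@%%%%%%%%%%%%
%+++++=%%%%**+#%%%%%%%%%%%%%%%%%%%%%@#++*%@%@%@@@%%%%%%%%%%%
```

Rectified to the wheel plane, the wheel and its openings read clearly in numbers, with bright openings at upper left, left and lower left. I'll pause briefly, confirm it is at rest, and plan the next grasp.

>>> {"api": "carry_out", "payload": {"series": [{"jaw":85,"offset":[0,0,0],"twist":[0,0,0]},{"jaw":85,"offset":[0,0,0],"twist":[0,0,0]},{"jaw":85,"offset":[0,0,0],"twist":[0,0,0]},{"jaw":85,"offset":[0,0,0],"twist":[0,0,0]}]}}

```text
time: 19.7
tcp_pos: [0.3847, -0.0169, 0.301]
orientation: [[0.128, 0.789, 0.6], [0.992, -0.103, -0.076], [0.002, 0.605, -0.796]]
force: [0.0, -0.1, -0.3]
grip_width: 0.997
grasp_force: 0.0
```

```bash
python3 - <<'E'
from h import *
snap('wrist','a1b.png'); a,b=rectw('a1.png'),rectw('a1b.png')
d=cv2.absdiff(a,b).astype(float)[20:220,20:220]; print('diff',d.mean(),np.percentile(d,99))
np.save('vp.npy',np.c_[manip.get_state()['orientation'],manip.get_state()['tcp_pos']])
plan(*around(37,.285),8)
g=lambda I,u,v:0
# rim fit: circle in rectified image
c=cv2.HoughCircles(cv2.GaussianBlur(b,(5,5),1),cv2.HOUGH_GRADIENT_ALT,1,50,param1=100,param2=.5,minRadius=60,maxRadius=115); print(c)
E
```

```text
{'K': array([[394.37909842,   0.        , 326.20949929],
       [  0.        , 394.37909842, 244.50739321],
       [  0.        ,   0.        ,   1.        ]]), 'T_tool_cam': array([[ 3.96839835e-04,  9.63670926e-01,  2.67092097e-01,
         6.74120026e-02],
       [ 9.99999767e-01, -5.30657626e-04,  4.28839284e-04,
         5.88997879e-04],
       [ 5.54994408e-04,  2.67091864e-01, -9.63670913e-01,
         3.20703691e-02],
       [ 0.00000000e+00,  0.00000000e+00,  0.00000000e+00,
         1.00000000e+00]]), 'origin': array([0.41305549, 0.04739867, 0.27597605]), 'rotation': array([[ 0.78975734,  0.28366771, -0.54388967],
       [-0.10300254,  0.93538788,  0.33828981],
       [ 0.6047097 , -0.21114484,  0.76794794]])}
diff 3.172075 30.0
twist/row [0.0499 0.0494 0.0168] deg 6.5
0 [-0.82  0.52  0.35]
1 [-0.82  0.56  0.24]
2 [-0.82  0.6   0.13]
3 [-0.81  0.63  0.02]
4 [-0.79  0.64 -0.09]
5 [-0.77  0.65 -0.2 ]
6 [-0.73  0.65 -0.31]
7 [-0.68  0.64 -0.42]
[[[122.       133.       102.757935]
  [122.       133.        77.57848 ]]]
```

```bash
python3 - <<'E'
from h import *
snap('scene','s5.png'); snap('top','t3.png')
G=W+.059*AX
def loc(f,c,k=7,R=6,ref='s3.png'):
    u,v=np.round(proj(ref,c)).astype(int); A=cv2.imread('pics/'+ref); B=cv2.imread('pics/'+f)
    t=A[v-k:v+k+1,u-k:u+k+1]; r=cv2.matchTemplate(B[v-k-R:v+k+R+1,u-k-R:u+k+R+1],t,cv2.TM_CCOEFF_NORMED); _,m,_,l=cv2.minMaxLoc(r)
    x,y=l; 
    sub=lambda a,b,c:(a-c)/(2*(a-2*b+c)) if 0<1 else 0
    if 0<x<2*R and 0<y<2*R: dx=sub(r[y,x-1],m,r[y,x+1]);dy=sub(r[y-1,x],m,r[y+1,x])
    else: dx=dy=0
    return (u,v),(round(x-R+dx,2),round(y-R+dy,2)),round(m,3)
for f in('s2.png','s5.png'):
  print(f,'cap',loc(f,G+[0,0,.03]),'wheel',loc(f,W-.009*AX,12))
  print('   px per 10mm back',proj('s3.png',G-.01*AX)-proj('s3.png',G))
# yellow oil cap in s3, s5
for f in('s2.png','s3.png','s5.png','t1.png','t3.png'):
  h=cv2.cvtColor(cv2.imread('pics/'+f),cv2.COLOR_BGR2HSV); u,v=(proj(f,G+[0,0,.033])if f!='t1.png' else (447,265)); u,v=int(u),int(v)
  m=cv2.inRange(h[v-14:v+14,u-14:u+14],(12,110,60),(30,255,255)); ys,xs=np.nonzero(m); print(f,len(xs),xs.mean()+u-14 if len(xs) else 0,ys.mean()+v-14 if len(xs) else 0)
E
```

```text
{'K': array([[451.477389  ,   0.        , 326.07629631],
       [  0.        , 451.477389  , 230.87859971],
       [  0.        ,   0.        ,   1.        ]]), 'origin': array([0.10264579, 0.7396708 , 0.77462687]), 'rotation': array([[-8.67466913e-01,  3.03306699e-01, -3.94342746e-01],
       [-4.97494367e-01, -5.30003338e-01,  6.86728342e-01],
       [-7.13664851e-04,  7.91897410e-01,  6.10653734e-01]])}
{'K': array([[527.15559229,   0.        , 322.02474685],
       [  0.        , 527.15559229, 245.18150663],
       [  0.        ,   0.        ,   1.        ]]), 'origin': array([ 0.41022004, -0.0233028 ,  1.29683962]), 'rotation': array([[-0.02962327,  0.99138526, -0.12758421],
       [-0.99954284, -0.02860812,  0.00978223],
       [ 0.00604801,  0.12781566,  0.9917795 ]])}
s2.png cap ((np.int64(318), np.int64(221)), (np.float32(0.01), np.float32(0.07)), 1.0) wheel ((np.int64(340), np.int64(241)), (np.float32(0.04), np.float32(0.03)), 1.0)
   px per 10mm back [3.13753701 1.47275873]
s5.png cap ((np.int64(318), np.int64(221)), (np.float32(0.62), np.float32(0.41)), 0.988) wheel ((np.int64(340), np.int64(241)), (np.float32(0.84), np.float32(-0.08)), 0.969)
   px per 10mm back [3.13753701 1.47275873]
s2.png 56 305.94642857142856 211.33928571428572
s3.png 56 305.94642857142856 211.33928571428572
s5.png 56 305.94642857142856 211.33928571428572
t1.png 0 0 0
t3.png 1 320.0 244.0
```

The pedestal was pulled back by about 2 mm, within tolerance; I'll reseat it by pushing +x while gripping. Now to the second grasp, on the other side.

>>> {"api": "carry_out", "payload": {"series": [{"jaw":42,"offset":[-0.82,0.52,0.35],"twist":[0.0499,0.0494,0.0168]},{"jaw":42,"offset":[-0.82,0.56,0.24],"twist":[0.0499,0.0494,0.0168]},{"jaw":42,"offset":[-0.82,0.6,0.13],"twist":[0.0499,0.0494,0.0168]},{"jaw":42,"offset":[-0.81,0.63,0.02],"twist":[0.0499,0.0494,0.0168]},{"jaw":42,"offset":[-0.79,0.64,-0.09],"twist":[0.0499,0.0494,0.0168]},{"jaw":42,"offset":[-0.77,0.65,-0.2],"twist":[0.0499,0.0494,0.0168]},{"jaw":42,"offset":[-0.73,0.65,-0.31],"twist":[0.0499,0.0494,0.0168]},{"jaw":42,"offset":[-0.68,0.64,-0.42],"twist":[0.0499,0.0494,0.0168]},{"jaw":42,"offset":[0,0,0],"twist":[0,0,0]}]}}

```text
time: 20.98
tcp_pos: [0.4883, -0.1963, 0.3061]
orientation: [[0.106, 0.991, 0.077], [0.791, -0.131, 0.598], [0.603, -0.002, -0.798]]
force: [-0.2, 0.9, -0.1]
grip_width: 0.49
grasp_force: 0.0
```

```bash
python3 - <<'E'
from h import *
rel(); plan(*around(37,.285),1)
E
```

```text
t 20.98 wheel in tool [ 0.0019 -0.001   0.2847] tool y [ 0.991 -0.131 -0.002] tilt deg 36.84 j [-0.64  0.5  -0.09  1.34  0.55  0.96] F [-0.2  0.9 -0.1] w 41.8
twist/row [-0.0007 -0.0007 -0.0017] deg 0.2
0 [ 0.09 -0.05 -0.01]
```

>>> {"api": "carry_out", "payload": {"series": [{"jaw":42,"offset":[0.08,-0.04,1],"twist":[0,0,0]},{"jaw":42,"offset":[0,0,1],"twist":[0,0,0]},{"jaw":42,"offset":[0,0,1],"twist":[0,0,0]},{"jaw":42,"offset":[0,0,0.36],"twist":[0,0,0]},{"jaw":0,"offset":[0,0,0],"twist":[0,0,0]},{"jaw":0,"offset":[0,0,0],"twist":[0,0,0]},{"jaw":0,"offset":[0,0,0],"twist":[0,0,0]},{"jaw":0,"offset":[0,0,0],"twist":[0,0,0]}]}}

```text
time: 21.98
tcp_pos: [0.4934, -0.1432, 0.2431]
orientation: [[0.103, 0.991, 0.08], [0.792, -0.131, 0.597], [0.602, 0.002, -0.798]]
force: [0.4, -1.8, 5.2]
grip_width: 0.09
grasp_force: 42.7
```

```bash
python3 - <<'E'
from h import *
rel()
E
```

```text
t 21.98 wheel in tool [-2.500e-03  1.000e-04  2.023e-01] tool y [ 0.991 -0.131  0.002] tilt deg 36.77 j [-0.56  0.5  -0.25  1.11  0.58  1.06] F [ 0.4 -1.8  5.2] w 7.7
```

>>> {"api": "carry_out", "payload": {"series": [{"jaw":0,"offset":[0,0.06,0],"twist":[0,0,0]},{"jaw":0,"offset":[0,0.06,0],"twist":[0,0,0]},{"jaw":0,"offset":[0.97,0,0.06],"twist":[0,-0.0778,0]},{"jaw":0,"offset":[0.97,0,0.06],"twist":[0,-0.0778,0]},{"jaw":0,"offset":[0.97,0,0.06],"twist":[0,-0.0778,0]},{"jaw":0,"offset":[0.97,0,0.06],"twist":[0,-0.0778,0]},{"jaw":0,"offset":[0.97,0,0.06],"twist":[0,-0.0778,0]},{"jaw":0,"offset":[0.97,0,0.06],"twist":[0,-0.0778,0]},{"jaw":0,"offset":[0.97,0,0.06],"twist":[0,-0.0778,0]},{"jaw":0,"offset":[0.97,0,0.06],"twist":[0,-0.0778,0]},{"jaw":0,"offset":[0.97,0,0.06],"twist":[0,-0.0778,0]},{"jaw":0,"offset":[0.97,0,0.06],"twist":[0,-0.0778,0]},{"jaw":0,"offset":[0.97,0,0.06],"twist":[0,-0.0778,0]},{"jaw":0,"offset":[0,0,0],"twist":[0,0,0]},{"jaw":0,"offset":[0,0,0],"twist":[0,0,0]}]}}

```text
time: 23.85
tcp_pos: [0.5276, 0.1036, 0.2355]
orientation: [[0.096, 0.992, -0.084], [0.76, -0.128, -0.637], [-0.642, -0.003, -0.767]]
force: [-1.7, 4.8, 4.5]
grip_width: 0.097
grasp_force: 43.5
```

```bash
python3 - <<'E'
from h import *
rel()
E
```

```text
t 23.85 wheel in tool [ 0.0007 -0.0012  0.2023] tool y [ 0.992 -0.128 -0.003] tilt deg -39.72 j [ 0.23  0.58 -0.15  1.13 -0.64  2.02] F [-1.7  4.8  4.5] w 8.3
```

Turned by -76.5°. I'll release, retreat and go back to the view pose.

>>> {"api": "carry_out", "payload": {"series": [{"jaw":42,"offset":[0,0,0],"twist":[0,0,0]},{"jaw":42,"offset":[0,0,0],"twist":[0,0,0]},{"jaw":42,"offset":[0,0,0],"twist":[0,0,0]},{"jaw":42,"offset":[0,0,-1],"twist":[0,0,0]},{"jaw":42,"offset":[0,0,-1],"twist":[0,0,0]},{"jaw":42,"offset":[0,0,-1],"twist":[0,0,0]},{"jaw":85,"offset":[0,0,-0.5],"twist":[0,0,0]}]}}

```text
time: 24.72
tcp_pos: [0.5356, 0.159, 0.3035]
orientation: [[0.1, 0.992, -0.083], [0.76, -0.129, -0.637], [-0.642, 0.001, -0.767]]
force: [0.1, 0.4, -0.4]
grip_width: 0.685
grasp_force: 0.0
```

```bash
python3 - <<'E'
from h import *
rel(); v=np.load('vp.npy'); plan(v[:,3],v[:,:3],9)
E
```

```text
t 24.73 wheel in tool [ 0.0015 -0.0023  0.2904] tool y [ 0.992 -0.129  0.001] tilt deg -39.72 j [ 0.32  0.59  0.05  1.38 -0.62  2.13] F [ 0.1  0.4 -0.4] w 58.5
twist/row [-0.044   0.0477  0.016 ] deg 6.0
0 [-0.65 -0.56  0.56]
1 [-0.71 -0.58  0.47]
2 [-0.75 -0.59  0.38]
3 [-0.79 -0.6   0.28]
4 [-0.82 -0.59  0.17]
5 [-0.85 -0.58  0.07]
6 [-0.86 -0.56 -0.03]
7 [-0.87 -0.53 -0.14]
8 [-0.87 -0.5  -0.24]
```

>>> {"api": "carry_out", "payload": {"series": [{"jaw":85,"offset":[-0.65,-0.56,0.56],"twist":[-0.044,0.0477,0.016]},{"jaw":85,"offset":[-0.71,-0.58,0.47],"twist":[-0.044,0.0477,0.016]},{"jaw":85,"offset":[-0.75,-0.59,0.38],"twist":[-0.044,0.0477,0.016]},{"jaw":85,"offset":[-0.79,-0.6,0.28],"twist":[-0.044,0.0477,0.016]},{"jaw":85,"offset":[-0.82,-0.59,0.17],"twist":[-0.044,0.0477,0.016]},{"jaw":85,"offset":[-0.85,-0.58,0.07],"twist":[-0.044,0.0477,0.016]},{"jaw":85,"offset":[-0.86,-0.56,-0.03],"twist":[-0.044,0.0477,0.016]},{"jaw":85,"offset":[-0.87,-0.53,-0.14],"twist":[-0.044,0.0477,0.016]},{"jaw":85,"offset":[-0.87,-0.5,-0.24],"twist":[-0.044,0.0477,0.016]},{"jaw":85,"offset":[0,0,0],"twist":[0,0,0]},{"jaw":85,"offset":[0,0,0],"twist":[0,0,0]},{"jaw":85,"offset":[0,0,0],"twist":[0,0,0]},{"jaw":85,"offset":[0,0,0],"twist":[0,0,0]},{"jaw":85,"offset":[0,0,0],"twist":[0,0,0]}]}}

```text
time: 26.48
tcp_pos: [0.3843, -0.0165, 0.2999]
orientation: [[0.128, 0.791, 0.598], [0.992, -0.103, -0.076], [0.001, 0.603, -0.798]]
force: [0.1, -0.0, 0.5]
grip_width: 1.0
grasp_force: 0.0
```

```bash
cat >> h.py <<'E'
def polar(f):
    g=rectw(f,n=480); c=cv2.HoughCircles(cv2.GaussianBlur(g,(7,7),2),cv2.HOUGH_GRADIENT_ALT,1,50,param1=100,param2=.5,minRadius=120,maxRadius=230)
    print(f,None if c is None else c[0][:3].tolist())
    x,y,r=max(c[0],key=lambda q:q[2]) if c is not None else (244,266,205)
    s=r/50.; g=cv2.GaussianBlur(g,(5,5),1)
    a=np.radians(np.arange(0,360,1.)); rr=np.arange(12,38,.5)
    A,Rr=np.meshgrid(a,rr); P=cv2.remap(g,(x+s*Rr*np.sin(A)).astype(np.float32),(y-s*Rr*np.cos(A)).astype(np.float32),cv2.INTER_LINEAR)
    return P.astype(float)   # columns: degrees clockwise from top seen from robot
E
python3 - <<'E'
from h import *
rel(); snap('wrist','a2.png'); P1,P2=polar('a1b.png'),polar('a2.png')
for P in(P1,P2):
    for row in P[::4,::4]: print(''.join(" .:-=+*#%@"[min(9,int(v)*10//200)] for v in row))
    print('-'*90)
E1,E2=[np.abs(cv2.Sobel(cv2.GaussianBlur(np.hstack([P]*3),(5,5),1),cv2.CV_64F,1,0))[:,360:720] for P in(P1,P2)]
for nm,X,Y in(('int',P1-P1.mean(1,keepdims=True),P2-P2.mean(1,keepdims=True)),('edge',np.sqrt(E1)-np.sqrt(E1).mean(1,keepdims=True),np.sqrt(E2)-np.sqrt(E2).mean(1,keepdims=True))):
    c=np.array([(np.roll(Y[8:48],k,1)*X[8:48]).sum() for k in range(-90,90)]); c/=np.sqrt((X[8:48]**2).sum()*(Y[8:48]**2).sum())
    o=np.argsort(-c)[:12]; print(nm,[(int(k)-90,round(c[k],2)) for k in o])
E
```

```text
t 26.48 wheel in tool [ 0.0078 -0.0327  0.251 ] tool y [ 0.791 -0.103  0.603] tilt deg -5.46 j [-0.23 -0.21 -1.02  0.12  0.06  1.49] F [ 0.1 -0.   0.5] w 85.4
{'K': array([[394.37909842,   0.        , 326.20949929],
       [  0.        , 394.37909842, 244.50739321],
       [  0.        ,   0.        ,   1.        ]]), 'T_tool_cam': array([[ 3.95496686e-04,  9.63670712e-01,  2.67092874e-01,
         6.74120510e-02],
       [ 9.99999768e-01, -5.29409601e-04,  4.29363508e-04,
         5.92491774e-04],
       [ 5.55166569e-04,  2.67092642e-01, -9.63670697e-01,
         3.20687451e-02],
       [ 0.00000000e+00,  0.00000000e+00,  0.00000000e+00,
         1.00000000e+00]]), 'origin': array([0.4125611 , 0.04785692, 0.27478968]), 'rotation': array([[ 0.79149463,  0.28283653, -0.54179308],
       [-0.10271161,  0.93542428,  0.3382776 ],
       [ 0.60248367, -0.21209646,  0.7694339 ]])}
a1b.png [[232.0, 268.0, 203.6917266845703]]
a2.png [[252.0, 247.0, 194.17652893066406]]
++=++========------:----:-------======+++++====--------::----------------==========+++++++
++=========----------:--::---:--
[... 2328 characters left out ...]
=#@@+
------------------------------------------------------------------------------------------
int [(-30, np.float64(0.4)), (-31, np.float64(0.4)), (-32, np.float64(0.4)), (-29, np.float64(0.4)), (-33, np.float64(0.4)), (-28, np.float64(0.4)), (-34, np.float64(0.39)), (-27, np.float64(0.39)), (-26, np.float64(0.39)), (-35, np.float64(0.39)), (-25, np.float64(0.38)), (-24, np.float64(0.38))]
edge [(-17, np.float64(0.25)), (-18, np.float64(0.24)), (-16, np.float64(0.23)), (-19, np.float64(0.23)), (-15, np.float64(0.22)), (-20, np.float64(0.2)), (-14, np.float64(0.19)), (-21, np.float64(0.18)), (-13, np.float64(0.17)), (-55, np.float64(0.17)), (-56, np.float64(0.17)), (-22, np.float64(0.16))]
```

```bash
python3 - <<'E'
from h import *
for f in('a1b.png','a2.png'):
    g=rectw(f,n=480)[20:480,20:460]; g=cv2.createCLAHE(4,(3,3)).apply(cv2.GaussianBlur(g,(0,0),1.5)); q=cv2.resize(g,(96,50),interpolation=cv2.INTER_AREA)
    print(f)
    for row in q: print(''.join(" .:-=+*#%@"[min(9,int(v)*10//256)] for v in row))
E
```

```text
a1b.png
==.  -%%%#:-=++*******########%###############%%%%%%%%%%%%%%########%@@@@@@%%%%%%%%%%%%%%%%%%%##
+-.  :%%%#-=++++*******#########################%%%%%%%%%%%%%######**#%%%@@@%%%%%%%%%%%@%%%%%%%%
=-.  .#%%*=+++++********#######################%%%%%%%%%%%%%%%#####***#%%%%%%%%%%%%%%%%@@%%%%%%%
==--::##+==+++++*******#########%%%%#####*######%%%%%%%%%%%%%%%####*****#%@%%%%%%%%%%%%%%%%%%%%%
==--:.+====++++++*******#############****+++++++++++++**####%%%%####******%@%%%%%%%%%%%%%%%%%%%%
:.    -====+++++++******#######**+===---::::::::::::::::----==+*#####******%@@%%%%%%%%@%%%%%%%%%
    .:-====+++++++**********+=--::::::::::::::::::::::::::::::::-=+*********#@@%%%%%%%%%%%%%%%%%
..  :--====++++++******++=-::::::::::::::::::::::::::::::::::::::::::-=+****+#%@%%%%%%%@%%%%%%%%
.. .:--====+++++++**++-:::::::::::::::::::::::::::::::::::::::::::::::::-=++++*%%%%%%%%%%@@%@@@%
.  .---===++=++++++=-::::.::::::..:.:::::::..........::::::::::...:..::::::-=++*%%@%%%%%@@@%%@@@
   :---===+++++==-:::::::::......:-=+**-:::........  .------::........::....::=+*#%@%%%%%%%%@%%%
  .:---====+=+=-::.::::::
[... 7914 characters left out ...]
*#%#%################
*++++=+==#@%%@##*+=*+..==-. ..........:.....:....::...:.:......:::....-=+*%@@@%#################
==+++++==#@%%%*+++-=*******+=-:..................::.............:.:-==*%%@@@@@@%################
++++++++=*@%%%*++*+-=+**+*@@@%#*+-::...    ......... ..   .::::-=::-=+#@@@%@@@@%*###############
++++++++=*@@%@#+++*=----=#@%@@%%%%####**==--::::-----:-=++**##++++=-=+%@@@%%@@@@%*##############
++++=+++=+%@%%%*****+--+#@@%@@%%%%@@@%@%%######%%#####%%%@@@@@*++++*#%@@@@%%%@@@@%##############
++++++++=+%@%%%%%%***+*#%%@@@##%%%%@@@@@@@@@@%%@@@@%%@@@@@@@@@%*+**#@@@@%@@%%@@@@@%#############
++++++++=+%@%@@%%#****+**#@%#**%%#%@@%%@@%%%@%%%%@@%%%@@@%@%%%@%##%@@%%@@%@%%%@@@@@%############
```

```bash
python3 - <<'E'
from h import *
gs={f:cv2.createCLAHE(4,(3,3)).apply(cv2.GaussianBlur(rectw(f,n=480),(0,0),2)) for f in('a1b.png','a2.png')}
a=np.radians(np.arange(0,360,1.)); rr=np.arange(16,34,1.)
def pol(f,cx,cy):
    A,Rr=np.meshgrid(a,rr); P=cv2.remap(gs[f],(cx+4*Rr*np.sin(A)).astype(np.float32),(cy-4*Rr*np.cos(A)).astype(np.float32),1).astype(float); return P
def norm(P):
    P=P-P.mean(1,keepdims=True); return P
def ed(P):
    E=np.abs(np.roll(P,-2,1)-np.roll(P,2,1)); E=np.minimum(E,60); return E-E.mean(1,keepdims=True)
res=[]
for oy in range(-36,5,4):
  for ox in range(-12,13,4):
    for j in(-4,0,4):
     X,Y=pol('a1b.png',237+ox,259+oy),pol('a2.png',242+ox,250+oy+j)
     for nm,fn in(('int',norm),('edge',ed)):
      x,y=fn(X),fn(Y)
      F=np.fft.ifft((np.fft.fft(x,axis=1)*np.conj(np.fft.fft(y,axis=1))).sum(0)).real/np.sqrt((x**2).sum()*(y**2).sum())
      k=np.argmax(F[10:66])+10; res.append((nm,round(F[k],3),k,ox,oy,j))
for nm in('int','edge'):
    print(nm,sorted([r for r in res if r[0]==nm],key=lambda r:-r[1])[:8])
# 5-fold dark phase per image
for f,c in(('a1b.png',(237,259)),('a2.png',(242,250))):
  for oy in(-8,-16,-24):
    P=pol(f,c[0],c[1]+oy); m=np.minimum(P[:13],130).mean(0); z=(m*np.exp(-5j*a)).sum()/len(m); 
    print(f,oy,'dark phase',round(float(((np.degrees(-np.angle(z))+180)/5)%72),1),'amp',round(abs(z),1))
E
```

```text
int [('int', np.float64(0.512), np.int64(38), -8, -24, 0), ('int', np.float64(0.512), np.int64(38), -8, -20, 0), ('int', np.float64(0.511), np.int64(38), -12, -24, 4), ('int', np.float64(0.508), np.int64(37), -12, -20, 4), ('int', np.float64(0.507), np.int64(38), -4, -20, -4), ('int', np.float64(0.506), np.int64(37), -8, -20, 4), ('int', np.float64(0.505), np.int64(37), -8, -24, 4), ('int', np.float64(0.505), np.int64(38), -4, -24, -4)]
edge [('edge', np.float64(0.24), np.int64(37), 0, -20, -4), ('edge', np.float64(0.237), np.int64(37), 0, -16, -4), ('edge', np.float64(0.232), np.int64(37), -4, -20, 0), ('edge', np.float64(0.227), np.int64(36), 4, -20, -4), ('edge', np.float64(0.227), np.int64(36), 4, -16, -4), ('edge', np.float64(0.225), np.int64(37), -8, -20, 0), ('edge', np.float64(0.224), np.int64(37), -4, -16, 0), ('edge', np.float64(0.222), np.int64(37), -4, -24, 0)]
a1b.png -8 dark phase 5.5 amp 9.2
a1b.png -16 dark phase 3.9 amp 14.8
a1b.png -24 dark phase 3.1 amp 19.1
a2.png -8 dark phase 39.9 amp 9.0
a2.png -16 dark phase 40.0 amp 13.0
a2.png -24 dark phase 39.7 amp 15.0
```

Three independent estimates agree: 38° from intensity correlation, 37° from edge correlation, 36° from spoke phase. The stuck positions are 37° apart, so from the present one the wheel must turn +18.5°. That gives M ≈ 0.05 N m, inside the stated range. Before the final grasp I'll check that the wheel is still at rest and where the pedestal sits.

```bash
python3 - <<'E'
from h import *
snap('wrist','a3.png'); snap('scene','s6.png')
d=cv2.absdiff(rectw('a2.png'),rectw('a3.png'))[20:220,20:220]; print('diff',d.mean(),np.percentile(d,99))
G=W+.059*AX; A=cv2.imread('pics/s3.png'); k,R=7,6; u,v=np.round(proj('s3.png',G+[0,0,.03])).astype(int)
up=lambda I:cv2.resize(I,None,fx=8,fy=8,interpolation=cv2.INTER_CUBIC)
for f in('s5.png','s6.png'):
    B=cv2.imread('pics/'+f); r=cv2.matchTemplate(up(B[v-k-R:v+k+R+1,u-k-R:u+k+R+1]),up(A[v-k:v+k+1,u-k:u+k+1]),cv2.TM_CCOEFF_NORMED); _,m,_,l=cv2.minMaxLoc(r); print(f,l[0]/8-R,l[1]/8-R,m)
plan(*around(-9,.285),8)
E
```

```text
{'K': array([[394.37909842,   0.        , 326.20949929],
       [  0.        , 394.37909842, 244.50739321],
       [  0.        ,   0.        ,   1.        ]]), 'T_tool_cam': array([[ 3.95709208e-04,  9.63670714e-01,  2.67092864e-01,
         6.74123153e-02],
       [ 9.99999768e-01, -5.29576507e-04,  4.29170039e-04,
         5.92171202e-04],
       [ 5.55024704e-04,  2.67092632e-01, -9.63670700e-01,
         3.20689042e-02],
       [ 0.00000000e+00,  0.00000000e+00,  0.00000000e+00,
         1.00000000e+00]]), 'origin': array([0.41258616, 0.04776722, 0.27489599]), 'rotation': array([[ 0.79129013,  0.28309555, -0.54195649],
       [-0.10284415,  0.93535413,  0.33843128],
       [ 0.60272963, -0.21206028,  0.76925122]])}
{'K': array([[451.477389  ,   0.        , 326.07629631],
       [  0.        , 451.477389  , 230.87859971],
       [  0.        ,   0.        ,   1.        ]]), 'origin': array([0.10264579, 0.7396708 , 0.77462687]), 'rotation': array([[-8.67466913e-01,  3.03306699e-01, -3.94342746e-01],
       [-4.97494367e-01, -5.30003338e-01,  6.86728342e-01],
       [-7.13664851e-04,  7.91897410e-01,  6.10653734e-01]])}
diff 2.968125 25.0
s5.png 0.5 0.5 0.9966578483581543
s6.png 0.625 0.125 0.9974873661994934
twist/row [ 0.0515 -0.0122 -0.004 ] deg 4.8
0 [0.27 0.68 0.13]
1 [0.26 0.69 0.07]
2 [0.26 0.7  0.01]
3 [ 0.25  0.7  -0.05]
4 [ 0.25  0.69 -0.11]
5 [ 0.24  0.68 -0.17]
6 [ 0.23  0.67 -0.23]
7 [ 0.22  0.65 -0.29]
```

>>> {"api": "carry_out", "payload": {"series": [{"jaw":36,"offset":[0.27,0.68,0.13],"twist":[0.0515,-0.0122,-0.004]},{"jaw":36,"offset":[0.26,0.69,0.07],"twist":[0.0515,-0.0122,-0.004]},{"jaw":36,"offset":[0.26,0.7,0.01],"twist":[0.0515,-0.0122,-0.004]},{"jaw":36,"offset":[0.25,0.7,-0.05],"twist":[0.0515,-0.0122,-0.004]},{"jaw":36,"offset":[0.25,0.69,-0.11],"twist":[0.0515,-0.0122,-0.004]},{"jaw":36,"offset":[0.24,0.68,-0.17],"twist":[0.0515,-0.0122,-0.004]},{"jaw":36,"offset":[0.23,0.67,-0.23],"twist":[0.0515,-0.0122,-0.004]},{"jaw":36,"offset":[0.22,0.65,-0.29],"twist":[0.0515,-0.0122,-0.004]},{"jaw":36,"offset":[0,0,0],"twist":[0,0,0]}]}}

```text
time: 27.75
tcp_pos: [0.5159, 0.0194, 0.3608]
orientation: [[0.128, 0.992, -0.022], [0.979, -0.13, -0.155], [-0.157, -0.001, -0.988]]
force: [-0.0, 0.2, 1.2]
grip_width: 0.423
grasp_force: 0.0
```

```bash
python3 - <<'E'
from h import *
rel(); plan(*around(-9,.285),1)
E
```

```text
t 27.75 wheel in tool [ 1.000e-04 -3.000e-04  2.843e-01] tool y [ 0.992 -0.13  -0.001] tilt deg -8.92 j [-0.04  0.29 -0.16  1.13 -0.16  1.66] F [-0.   0.2  1.2] w 36.2
twist/row [-0.0007  0.0001  0.0003] deg 0.1
0 [ 0.   -0.02 -0.03]
```

>>> {"api": "carry_out", "payload": {"series": [{"jaw":36,"offset":[0,0,1],"twist":[0,0,0]},{"jaw":36,"offset":[0,0,1],"twist":[0,0,0]},{"jaw":36,"offset":[0,0,1],"twist":[0,0,0]},{"jaw":36,"offset":[0,0,0.36],"twist":[0,0,0]},{"jaw":36,"offset":[0,0,0],"twist":[0,0,0]},{"jaw":0,"offset":[0,0,0],"twist":[0,0,0]},{"jaw":0,"offset":[0,0,0],"twist":[0,0,0]},{"jaw":0,"offset":[0,0,0],"twist":[0,0,0]},{"jaw":0,"offset":[0,0,0],"twist":[0,0,0]}]}}

```text
time: 28.88
tcp_pos: [0.5133, 0.0065, 0.2798]
orientation: [[0.128, 0.992, -0.019], [0.979, -0.13, -0.155], [-0.156, 0.001, -0.988]]
force: [-2.2, 1.9, 6.3]
grip_width: 0.16
grasp_force: 39.1
```

```bash
python3 - <<'E'
from h import *
rel()
E
```

```text
t 28.88 wheel in tool [3.000e-04 1.000e-04 2.022e-01] tool y [ 0.992 -0.13   0.001] tilt deg -8.9 j [-0.07  0.34 -0.32  0.93 -0.16  1.63] F [-2.2  1.9  6.3] w 13.7
```

>>> {"api": "carry_out", "payload": {"series": [{"jaw":0,"offset":[-0.86,0,0.046],"twist":[0,0.0685,0]},{"jaw":0,"offset":[-0.86,0,0.046],"twist":[0,0.0685,0]},{"jaw":0,"offset":[-0.86,0,0.046],"twist":[0,0.0685,0]},{"jaw":0,"offset":[0,0,0],"twist":[0,0,0]},{"jaw":0,"offset":[0,0.08,0],"twist":[0,0,0]},{"jaw":0,"offset":[0,0.08,0],"twist":[0,0,0]},{"jaw":0,"offset":[0,0,0],"twist":[0,0,0]}]}}

```text
time: 29.75
tcp_pos: [0.5065, -0.0573, 0.2792]
orientation: [[0.129, 0.992, 0.016], [0.978, -0.13, 0.163], [0.164, -0.006, -0.987]]
force: [-11.0, 1.1, 14.0]
grip_width: 0.157
grasp_force: 38.9
```

```bash
python3 - <<'E'
from h import *
rel()
E
```

```text
t 29.75 wheel in tool [-2.000e-04 -2.000e-04  2.019e-01] tool y [ 0.992 -0.13  -0.006] tilt deg 9.38 j [-0.28  0.33 -0.33  0.94  0.16  1.42] F [-11.    1.1  14. ] w 13.4
```

```bash
python3 - <<'E'
from h import *
snap('scene','s7.png'); a=np.radians(np.arange(0,360,1.)); rr=np.arange(18,32,1.); A,Rr=np.meshgrid(a,rr)
low=slice(80,290)
for cy in(220,230,240):
  P={}
  for f in('s5.png','s6.png','s7.png'):
    g=rectw(f,n=480,off=-.006); p=cv2.remap(g,(235+4*Rr*np.sin(A)).astype(np.float32),(cy-4*Rr*np.cos(A)).astype(np.float32),1).astype(float); P[f]=p
  def sh(x,y):
    m=np.array([np.corrcoef(P[x][:,low].ravel(),np.roll(P[y],k,1)[:,low].ravel())[0,1] for k in range(-50,51)]); k=m.argmax(); return k-50,round(m[k],2)
  print(cy,'s5<-s6',sh('s5.png','s6.png'),'s7<-s6',sh('s7.png','s6.png'),'s7<-s5',sh('s7.png','s5.png'))
E
```

```text
{'K': array([[451.477389  ,   0.        , 326.07629631],
       [  0.        , 451.477389  , 230.87859971],
       [  0.        ,   0.        ,   1.        ]]), 'origin': array([0.10264579, 0.7396708 , 0.77462687]), 'rotation': array([[-8.67466913e-01,  3.03306699e-01, -3.94342746e-01],
       [-4.97494367e-01, -5.30003338e-01,  6.86728342e-01],
       [-7.13664851e-04,  7.91897410e-01,  6.10653734e-01]])}
220 s5<-s6 (np.int64(-31), np.float64(0.87)) s7<-s6 (np.int64(-41), np.float64(0.83)) s7<-s5 (np.int64(-8), np.float64(0.9))
230 s5<-s6 (np.int64(-34), np.float64(0.92)) s7<-s6 (np.int64(-44), np.float64(0.85)) s7<-s5 (np.int64(-9), np.float64(0.91))
240 s5<-s6 (np.int64(-36), np.float64(0.93)) s7<-s6 (np.int64(-47), np.float64(0.84)) s7<-s5 (np.int64(-11), np.float64(0.92))
```

The scene check suggests the wheel may stand a few degrees further than intended (+27° instead of +18.5°). Near balance, friction holds it when let go, so I'll release, measure from the view pose, and regrasp with a correction.

>>> {"api": "carry_out", "payload": {"series": [{"jaw":42,"offset":[0,0,0],"twist":[0,0,0]},{"jaw":42,"offset":[0,0,0],"twist":[0,0,0]},{"jaw":42,"offset":[0,0,0],"twist":[0,0,0]},{"jaw":42,"offset":[0,0,-1],"twist":[0,0,0]},{"jaw":42,"offset":[0,0,-1],"twist":[0,0,0]},{"jaw":42,"offset":[0,0,-1],"twist":[0,0,0]},{"jaw":85,"offset":[0,0,-0.5],"twist":[0,0,0]}]}}

```text
time: 30.68
tcp_pos: [0.5075, -0.0728, 0.3662]
orientation: [[0.128, 0.991, 0.024], [0.978, -0.131, 0.162], [0.164, 0.003, -0.986]]
force: [-0.2, -0.6, -0.1]
grip_width: 0.685
grasp_force: 0.0
```

```bash
python3 - <<'E'
from h import *
rel(); v=np.load('vp.npy'); plan(v[:,3],v[:,:3],8)
E
```

```text
t 30.68 wheel in tool [ 0.0005 -0.0051  0.2903] tool y [ 0.991 -0.131  0.003] tilt deg 9.35 j [-0.31  0.28 -0.17  1.15  0.16  1.39] F [-0.2 -0.6 -0.1] w 58.5
twist/row [-0.0514 -0.0125 -0.0044] deg 4.8
0 [ 0.14 -0.65  0.35]
1 [ 0.15 -0.67  0.3 ]
2 [ 0.16 -0.69  0.24]
3 [ 0.17 -0.71  0.18]
4 [ 0.18 -0.72  0.12]
5 [ 0.19 -0.72  0.06]
6 [ 0.19 -0.72 -0.01]
7 [ 0.19 -0.72 -0.07]
```

>>> {"api": "carry_out", "payload": {"series": [{"jaw":85,"offset":[0.14,-0.65,0.35],"twist":[-0.0514,-0.0125,-0.0044]},{"jaw":85,"offset":[0.15,-0.67,0.3],"twist":[-0.0514,-0.0125,-0.0044]},{"jaw":85,"offset":[0.16,-0.69,0.24],"twist":[-0.0514,-0.0125,-0.0044]},{"jaw":85,"offset":[0.17,-0.71,0.18],"twist":[-0.0514,-0.0125,-0.0044]},{"jaw":85,"offset":[0.18,-0.72,0.12],"twist":[-0.0514,-0.0125,-0.0044]},{"jaw":85,"offset":[0.19,-0.72,0.06],"twist":[-0.0514,-0.0125,-0.0044]},{"jaw":85,"offset":[0.19,-0.72,-0.01],"twist":[-0.0514,-0.0125,-0.0044]},{"jaw":85,"offset":[0.19,-0.72,-0.07],"twist":[-0.0514,-0.0125,-0.0044]},{"jaw":85,"offset":[0,0,0],"twist":[0,0,0]},{"jaw":85,"offset":[0,0,0],"twist":[0,0,0]}]}}

```text
time: 31.92
tcp_pos: [0.3834, -0.0165, 0.2991]
orientation: [[0.128, 0.794, 0.595], [0.992, -0.104, -0.075], [0.002, 0.599, -0.801]]
force: [-0.9, 0.1, -0.9]
grip_width: 0.992
grasp_force: 0.0
```

```bash
python3 - <<'E'
from h import *
rel(); snap('wrist','a4.png'); snap('scene','s8.png')
fs=('a1b.png','a2.png','a4.png')
gs={f:cv2.createCLAHE(4,(3,3)).apply(cv2.GaussianBlur(rectw(f,n=480),(0,0),2)) for f in fs}
a=np.radians(np.arange(0,360,1.)); rr=np.arange(16,34,1.); A,Rr=np.meshgrid(a,rr)
C={'a1b.png':(237,259),'a2.png':(242,250),'a4.png':(242,250)}
def pol(f,ox,oy):
    cx,cy=C[f]; return cv2.remap(gs[f],(cx+ox+4*Rr*np.sin(A)).astype(np.float32),(cy+oy-4*Rr*np.cos(A)).astype(np.float32),1).astype(float)
norm=lambda P:P-P.mean(1,keepdims=True)
def ed(P): E=np.minimum(np.abs(np.roll(P,-2,1)-np.roll(P,2,1)),60); return E-E.mean(1,keepdims=True)
for X,Y in(('a1b.png','a2.png'),('a1b.png','a4.png'),('a4.png','a2.png')):
  for nm,fn in(('int',norm),('edge',ed)):
    best=[]
    for ox in(-8,-4,0,4):
      for oy in(-24,-20,-16):
       for jx in(-4,0,4):
        for jy in(-8,-4,0,4):
          x,y=fn(pol(X,ox,oy)),fn(pol(Y,ox+jx,oy+jy)); F=np.fft.ifft((np.fft.fft(x,axis=1)*np.conj(np.fft.fft(y,axis=1))).sum(0)).real/np.sqrt((x**2).sum()*(y**2).sum())
          F=np.r_[F[-36:],F[:60]]; k=F.argmax(); best.append((round(F[k],2),int(k)-36))
    print(X,Y,nm,sorted(best,reverse=True)[:5])
for f in fs:
  P=pol(f,0,-20); m=np.minimum(P[:13],130).mean(0); z=(m*np.exp(-5j*a)).sum()/360; print(f,'phase',round(float(((np.degrees(-np.angle(z))+180)/5)%72),1),round(abs(z),1))
g=gs['a4.png'][20:480,20:460]; q=cv2.resize(g,(96,50),interpolation=cv2.INTER_AREA)
for row in q: print(''.join(" .:-=+*#%@"[min(9,int(v)*10//256)] for v in row))
E
```

```text
t 31.93 wheel in tool [ 0.0076 -0.0303  0.2509] tool y [ 0.794 -0.104  0.599] tilt deg -5.33 j [-0.23 -0.21 -1.02  0.12  0.06  1.49] F [-0.9  0.1 -0.9] w 84.7
{'K': array([[394.37909842,   0.        , 326.20949929],
       [  0.        , 394.37909842, 244.50739321],
       [  0.        ,   0.        ,   1.        ]]), 'T_tool_cam': array([[ 3.92425293e-04,  9.63670149e-01,  2.67094907e-01,
         6.74110625e-02],
       [ 9.99999769e-01, -5.26481757e-04,  4.30294805e-04,
         5.98351264e-04],
       [ 5.55282854e-04,  2.67094676e-01, -9.63670133e-01,
         3.20659563e-02],
       [ 0.00000000e+00,  0.00000000e+00,  0.00000000e+00,
         1.00000000e+00]]), 'origin': array([0.41156675, 0.04792174, 0.27390952]), 'rotation': array([[ 0.79414778,  0.28172858, -0.53847777],
       [-0.10358732,  0.93584067,  0.33685591],
       [ 0.59883133, -0.21173391,  0.7723793 ]])}
{'K': array([[451.477389  ,   0.        , 326.07629631],
       [  0.        , 451.477389  , 230.87859971],
       [  0.        ,   0.        ,   1.        ]]), 'origin': array([0.10264579, 0.7396708 , 0.7746268
[... 5256 characters left out ...]
@%##############%####
=======-*%@@%#+++=-=+**+*@%%#*+=-:       .......................:-==+#@@@@@@@%##################
=======-*%@%%%*=++-::--+#@%@@%%###*+=--::...     .....::::::-==-::-=+#@@%@@@@@%#################
=======-+%@@@%#++++=-=+#@@%@@%%%@@@@@%####*****+++*******#*+++++=--=*%@@%%@@@@%**###############
=======-+%@@@%#+++++###@@@@%%%%%%@@@@@@@%@@%%%@@@%%%%@@@@@@#%#+++++*%@@@@%%@@@@%################
=======-+#@@@@%+++++*##%@%%%@@%#%@@%%@@%%%@%%%%@@%%%@@@@@@@@@%**#++#@@@@@@%%@@@@@%##############
===+===-=#@@@%#+++++++*%#***%%#**%##%@@@%%%%%%%%%%%%%@@@@@@@@@@%@#*#@%@%@@%%@@@@@%*##########*##
+========#@%#*++=++++++**+++**+++***%%%@%%%%%%%%%%%%%%@@@@@@@%%@@%%%@@@@%@@%%@@@@%##############
```

The wheel now stands midway between the two stuck positions (about 18° and 19–20° from them), so the earlier turn was right and the scene estimate was off. I'll regrasp at the top without turning and push to seat the plate.

```bash
python3 - <<'E'
from h import *
plan(*around(0,.285),8)
E
```

```text
twist/row [ 0.0512 -0.0002  0.0001] deg 4.6
0 [0.04 0.7  0.11]
1 [0.04 0.71 0.06]
2 [ 0.04  0.71 -0.  ]
3 [ 0.04  0.71 -0.06]
4 [ 0.04  0.7  -0.11]
5 [ 0.04  0.69 -0.17]
6 [ 0.04  0.67 -0.23]
7 [ 0.04  0.65 -0.28]
```

>>> {"api": "carry_out", "payload": {"series": [{"jaw":36,"offset":[0.04,0.7,0.11],"twist":[0.0512,0,0]},{"jaw":36,"offset":[0.04,0.71,0.06],"twist":[0.0512,0,0]},{"jaw":36,"offset":[0.04,0.71,0],"twist":[0.0512,0,0]},{"jaw":36,"offset":[0.04,0.71,-0.06],"twist":[0.0512,0,0]},{"jaw":36,"offset":[0.04,0.7,-0.11],"twist":[0.0512,0,0]},{"jaw":36,"offset":[0.04,0.69,-0.17],"twist":[0.0512,0,0]},{"jaw":36,"offset":[0.04,0.67,-0.23],"twist":[0.0512,0,0]},{"jaw":36,"offset":[0.04,0.65,-0.28],"twist":[0.0512,0,0]},{"jaw":36,"offset":[0,0,0],"twist":[0,0,0]}]}}

```text
time: 33.15
tcp_pos: [0.5108, -0.0253, 0.3656]
orientation: [[0.128, 0.992, 0.001], [0.992, -0.128, 0.002], [0.002, 0.001, -1.0]]
force: [1.0, 0.6, 0.1]
grip_width: 0.422
grasp_force: 0.0
```

```bash
python3 - <<'E'
from h import *
rel(); plan(*around(0,.285),1)
E
```

```text
t 33.15 wheel in tool [-0.     -0.0017  0.2856] tool y [ 0.992 -0.128  0.001] tilt deg 0.12 j [-0.17  0.26 -0.18  1.12  0.    1.53] F [1.  0.6 0.1] w 36.0
twist/row [ 0.0007 -0.0014  0.0011] deg 0.2
0 [ 0.02 -0.06  0.02]
```

>>> {"api": "carry_out", "payload": {"series": [{"jaw":36,"offset":[0,-0.03,1],"twist":[0,0,0]},{"jaw":36,"offset":[0,0,1],"twist":[0,0,0]},{"jaw":36,"offset":[0,0,1],"twist":[0,0,0]},{"jaw":36,"offset":[0,0,0.36],"twist":[0,0,0]},{"jaw":36,"offset":[0,0,0],"twist":[0,0,0]},{"jaw":0,"offset":[0,0,0],"twist":[0,0,0]},{"jaw":0,"offset":[0,0,0],"twist":[0,0,0]},{"jaw":0,"offset":[0,0,0],"twist":[0,0,0]},{"jaw":0,"offset":[0,0,0],"twist":[0,0,0]},{"jaw":0,"offset":[0,0.08,0],"twist":[0,0,0]},{"jaw":0,"offset":[0,0.06,0],"twist":[0,0,0]},{"jaw":0,"offset":[0,0,0],"twist":[0,0,0]},{"jaw":0,"offset":[0,0,0],"twist":[0,0,0]}]}}

```text
time: 34.78
tcp_pos: [0.5099, -0.0246, 0.2835]
orientation: [[0.127, 0.992, -0.003], [0.992, -0.127, 0.002], [0.002, -0.003, -1.0]]
force: [-12.6, 2.3, 15.3]
grip_width: 0.173
grasp_force: 39.0
```

```bash
python3 - <<'E'
from h import *
rel(); snap('scene','s9.png')
G=W+.059*AX; k,R=7,6; up=lambda I:cv2.resize(I,None,fx=8,fy=8,interpolation=cv2.INTER_CUBIC)
def sh(ref,f,c):
    A,B=[cv2.imread('pics/'+q) for q in(ref,f)]; u,v=np.round(proj(ref,c)).astype(int)
    r=cv2.matchTemplate(up(B[v-k-R:v+k+R+1,u-k-R:u+k+R+1]),up(A[v-k:v+k+1,u-k:u+k+1]),cv2.TM_CCOEFF_NORMED); _,m,_,l=cv2.minMaxLoc(r); return l[0]/8-R,l[1]/8-R,round(m,3)
for f in('s7.png','s8.png','s9.png'): print(f,sh('s3.png',f,G-[0,0,.0]),sh('s3.png',f,G+[0,0,.03]))
a=np.radians(np.arange(0,360,1.)); rr=np.arange(18,32,1.); A,Rr=np.meshgrid(a,rr)
P={f:cv2.remap(rectw(f,n=480,off=-.006),(235+4*Rr*np.sin(A)).astype(np.float32),(235-4*Rr*np.cos(A)).astype(np.float32),1).astype(float) for f in('s7.png','s8.png','s9.png')}
for x,y in(('s7.png','s8.png'),('s9.png','s8.png'),('s9.png','s7.png')):
    m=np.array([np.corrcoef(P[x][:,80:290].ravel(),np.roll(P[y],q,1)[:,80:290].ravel())[0,1] for q in range(-30,31)]); print(x,y,m.argmax()-30,m.max().round(3))
E
```

```text
t 34.77 wheel in tool [-0.0004  0.0003  0.2035] tool y [ 0.992 -0.127 -0.003] tilt deg 0.13 j [-0.17  0.32 -0.33  0.93  0.    1.53] F [-12.6   2.3  15.3] w 14.8
{'K': array([[451.477389  ,   0.        , 326.07629631],
       [  0.        , 451.477389  , 230.87859971],
       [  0.        ,   0.        ,   1.        ]]), 'origin': array([0.10264579, 0.7396708 , 0.77462687]), 'rotation': array([[-8.67466913e-01,  3.03306699e-01, -3.94342746e-01],
       [-4.97494367e-01, -5.30003338e-01,  6.86728342e-01],
       [-7.13664851e-04,  7.91897410e-01,  6.10653734e-01]])}
s7.png (0.0, 0.0, 0.996) (0.125, -0.125, 0.999)
s8.png (0.0, 0.0, 0.996) (0.125, -0.125, 0.999)
s9.png (0.125, -0.125, 0.996) (0.125, -0.125, 0.998)
s7.png s8.png 1 0.99
s9.png s8.png -1 0.985
s9.png s7.png -2 0.994
```

The pedestal is seated (no shift from its first home position), the wheel did not turn on regrasp (within 1–2°), and the grip is 39 N. Handing in.

```bash
python3 -c "
from plant import manip
print(manip.sign_off())"
```

```text
the job is handed in; nothing more can be done
None
```

The job is handed in at about 35 s, but the hand-in call returned no verdict: the plate is home against the stop, and the wheel is held at 39 N with its heavy side down to within an estimated 2–3°.

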